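Lay out the axis kit

ROBOT

A 6-joint arm with a two-finger parallel gripper is mounted at the origin on the work surface. World frame = base frame: x ahead of the robot, y to its left, z up, the work surface at z = 0. Lengths are in m, angles in rad, forces in N, time in s.
With the tool pointing down it reaches from about 0.275 to 0.75 m from the base axis. Payload 10.2 kg.
Tool frame: the origin (TCP) lies on the centre line of the jaws, within the pads' length; the fingertips stand 19 mm ahead of it and the grasp point (between the pads) is the TCP (env.nose_length is the distance from the TCP to the fingertips, in m); z points along the fingers, y is the line along which they close (so a half turn about z gives the same grasp; the last joint's range is limited). The gripper opens to 85 mm and grips with 20 to 120 N. Pads are 22 mm wide; open, the fingers measure 114 mm over their backs; the gripper's body (76 mm by 85 mm) begins 54 mm behind the grasp point. The pads swing forward as they close: fully open they stand 13 mm farther back than shut.
Start: joints at [-1.502, 0.313, 1.498, -0, 1.331, -0.223], TCP at [0.151, -0.503, 0.216] pointing down, gripper open.
Joint ranges: [-2.94, 2.94], [-0.97, 2.17], [0.19, 2.56], [-1.23, 4.37], [0.02, 3.11], [-2.88, 2.88]. Speed limits (rad/s): [2.39, 2.39, 3.01, 3.14, 3.14, 3.14].

INTERFACE

Orientations are given as [roll, pitch, yaw] about the fixed x, y, z axes, in that order (R = Rz(yaw) Ry(pitch) Rx(roll)).
In Python, from workcell import env gives the robot as it stands.
- The arm moves only by the tool jog_arm, never from a script. Its argument "plan" is a list of rows, each an object of numbers: "jaw": the finger opening in m, from 0 to 0.0854; "x", "y", "z": the shift along the tool's x, y, z in m; "turn": the turn about the tool's z in degrees. In form: [{"jaw": .., "x": .., "y": .., "z": .., "turn": ..}, ...]. A call has 1 to 8 rows; each row shifts and turns the commanded pose from where the row before left it, along the tool's axes as they then stand; what a row does not reach is not made up. A row lasts 1/12 s, in which the tool goes at most 41.7 mm and 7.16 degrees, less where a joint would pass 70% of its speed; a pose out of reach is approached as far as the arm can. A call is refused whole if a number of a shift passes 0.0417 or a number of a turn 7.16, either way. A call with a gripper value outside its range is refused whole. The fingers move at their own pace and stop on an object; "force" is the grip in N (left out, the last holds). Time passes only in rows, so rows that do not move let the fingers close. It gives the time, the measured TCP pose, the force, the opening and the grip force at its end, in the units of the state.
- env.observe(): the state, without advancing time (a new reading comes with each control period).
- env.grab_frame(name): name is "scene" or "side" or "wrist"; returns the picture (400x640x3 uint8, red, green, blue); there is no depth.
- env.calibration(name): a dict with "vfov" (degrees; the focal length in pixels is half the picture's height over the tangent of half this angle, whatever the lens; pixels are square), "cx", "cy" (the principal point, pixels), "camera_from_world" (4x4, takes a point from world to camera coordinates). Camera axes: x right, y down, z forward; pixel columns grow to the right and rows downward; lengths in m; the calibration is good to about 2 mm. A picture is of the moment at which its call begins: read the wrist's pose just before it. calibration takes no time and is no camera call; for the wrist camera it gives the pose at the moment of the call.
- env.job_done(): hands the job in; it is judged then, once.
The state is a dict: "t": time; "q": joint angles; "qd": joint speeds; "joint_efforts": joint torques, N m; "position": TCP position; "tcp_rot": TCP orientation; "wrist_force": force on the tool from outside, world axes, zero at the start; "moment": the same for the moment, N m; "grip_width": finger opening in m; "gripper_force": force on a finger pad.
Only numpy, scipy, OpenCV 4.12 (cv2) and the standard library are available. Lean on these libraries where they do the work, as an engineer would, in place of code of your own. Each camera call takes 0.05 s, during which the arm holds its last target. There are 200 camera calls.

TASK

The machine shop has sent the five parts of a linear axis in two piles on the open dark steel tray. Take the piles apart and lay every part, same side up, flat on the floor of the cut-out of its own shape and size in the black foam of the kit tray. Set the parts down, do not drop them or let them fall.

Things in the scene. Friction and masses are not known exactly. Their poses are not given: they have to be found in the camera images.
- bearing: Sealed ball bearing, a steel ring with a black seal: outside diameter 62 mm, bore 30 mm, 16 mm high. Origin: centre of the underside; z up. Bottom of one of the two piles, on the 2 mm floor of the open steel tray (250 x 150 mm, rim 10 mm high). The piles stand about 120 mm apart along the tray; parts lie flat on one another, centred within 6 mm, at any yaw.
- motor_plate: Square aluminium plate 60 x 60 mm, 16 mm high, with a centre bore and four bolt holes in the corners. Origin: centre of the underside; z up. x and y square to its sides. At the bottom of the other pile.
- oval_flange: Dark steel two-bolt flange, an oval lozenge 64 mm long along its own x, 40 mm wide along its own y (parallel flats 24 mm long in the middle), 16 mm high, a bolt hole in each end. Origin: centre of the underside; z up. Second layer: it lies on the bearing or on the motor plate.
- carriage: Rectangular steel guide carriage with grey plastic end caps, 59 mm long along its own x, 32 mm wide along its own y, 16 mm high, four small holes on top, a groove along its underside. Origin: centre of the underside; z up. Second layer: it lies on the other of the two bottom parts.
- pulley: Aluminium toothed belt pulley: 38 mm diameter over its rims for the lower 16 mm, then a hub of 24 mm diameter to 24 mm height. Origin: centre of the underside; z up. On top of one pile: it lies on the flange or on the carriage, as third layer.
- place_bearing: Large round cut-out, 74 mm diameter, 5 mm deep, for the ball bearing (6 mm play all round): blue floor in a black foam tile 98 x 98 mm. Origin: centre of that floor, 14 mm above the bench; z up, foam top at +5 mm; x, y along the tile's sides. Six tiles in any order fill the grey kit tray (rim 3 mm above the foam); the sixth holds a 30 mm wide shaft coupling, 29 mm proud.
- place_motor_plate: Square cut-out with round corners, 72 x 72 mm, 5 mm deep, for the square motor plate (6 mm play all round): blue floor in a black foam tile 98 x 98 mm. Origin: centre of that floor, 14 mm above the bench; z up, foam top at +5 mm; x, y along the tile's sides.
- place_oval_flange: Lozenge-shaped cut-out, 76 mm long along its own x, 52 mm wide along its own y, 5 mm deep, for the oval flange (6 mm play all round): blue floor in a black foam tile 98 x 98 mm. Origin: centre of that floor, 14 mm above the bench; z up, foam top at +5 mm; x, y along the tile's sides.
- place_carriage: Rectangular cut-out with round corners, 71 mm along its own x, 44 mm along its own y, 5 mm deep, for the guide carriage (6 mm play all round): blue floor in a black foam tile 98 x 98 mm. Origin: centre of that floor, 14 mm above the bench; z up, foam top at +5 mm; x, y along the tile's sides.
- place_pulley: Small round cut-out, 50 mm diameter, 5 mm deep, for the toothed pulley (6 mm play all round): blue floor in a black foam tile 98 x 98 mm. Origin: centre of that floor, 14 mm above the bench; z up, foam top at +5 mm; x, y along the tile's sides.

How it is judged:
By the outcome, as a careful person would: the job done as asked, in the order asked, and still so for the second after the job is handed in, with the robot touching nothing.
It also fails if it takes over 131 s, if anything falls off the work surface, if the arm or the gripper's body presses on something with over 40 N, if the wrist force passes 120 N, or if a joint passes its speed limit or range.

## Working session

There is one attempt and no reset: what is moved stays moved. The work goes in short steps, Python scripts to look and compute and a tool call to move; the robot and the scene stay as the last step left them, time stands still between calls to the robot, and variables do not carry over. Pictures are saved under pics/ and viewed, at most 14 in all, crops included, and the job is handed in when it is done.

Besides the shell and the picture viewer there is one more tool, called after "Emit:" as a command line: name --argument value ..., lists and objects as JSON in quotes. jog_arm: Moves the arm, as the interface text tells. Its arguments: {"type":"object","properties":{"plan":{"type":"array","items":{"type":"object","properties":{"jaw":{"type":"number"},"x":{"type":"number"},"y":{"type":"number"},"z":{"type":"number"},"turn":{"type":"number"}}}},"force":{"type":"number"}},"required":["plan"]}

```bash
mkdir -p pics; ls; python3 - <<'E'
from workcell import env
import cv2,numpy as np
s=env.observe();print({k:np.round(v,3) for k,v in s.items()}, env.nose_length)
for n in("scene","side","wrist"):
    c=env.calibration(n);print(n,c["vfov"],c["cx"],c["cy"],np.round(c["camera_from_world"],3).tolist())
    cv2.imwrite(f"pics/{n}0.png",env.grab_frame(n)[:,:,::-1])
E
```

```text
pics
{'t': np.float64(0.0), 'q': array([-1.502,  0.313,  1.498, -0.   ,  1.331, -0.223]), 'qd': array([ 0.001,  0.   ,  0.001,  0.001, -0.002,  0.   ]), 'joint_efforts': array([ 0.0000e+00, -4.1227e+01, -2.5974e+01, -0.0000e+00,  4.0000e-03,
       -0.0000e+00]), 'position': array([ 0.151, -0.503,  0.215]), 'tcp_rot': array([-3.14 , -0.   ,  0.292]), 'wrist_force': array([ 0.685, -0.535, -0.528]), 'moment': array([ 0.016, -0.034,  0.019]), 'gripper_force': np.float64(0.0), 'grip_width': np.float64(0.085)} 0.019
scene 50.12430813679756 324.8256162793742 201.7780063032349 [[0.17, 0.985, -0.013, -0.118], [0.712, -0.132, -0.69, -0.304], [-0.681, 0.108, -0.724, 1.289], [0.0, 0.0, 0.0, 1.0]]
side 52.02670509385016 316.6745031072058 200.23892114938477 [[0.998, -0.06, -0.025, -0.507], [-0.054, -0.553, -0.831, 0.082], [0.036, 0.831, -0.555, 0.964], [0.0, 0.0, 0.0, 1.0]]
wrist 68.23066682057923 321.3966484150538 197.6702630479323 [[0.287, -0.958, -0.002, -0.523], [-0.919, -0.276, 0.282, -0.036], [-0.271, -0.079, -0.959, 0.38], [0.0, 0.0, 0.0, 1.0]]
```

View pics/scene0.png

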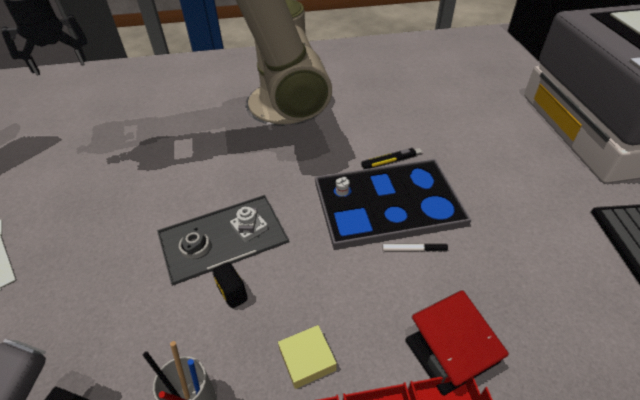

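View pics/side0.png

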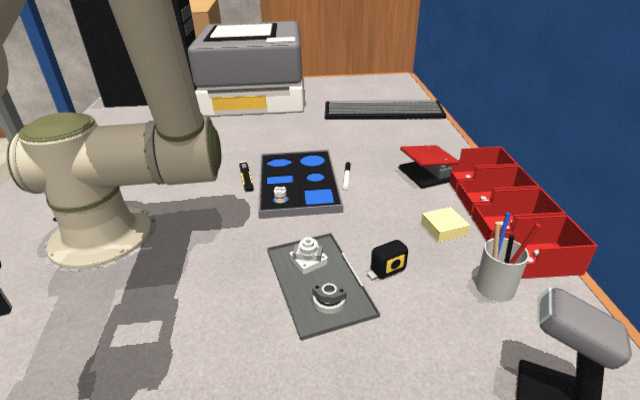

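View pics/wrist0.png

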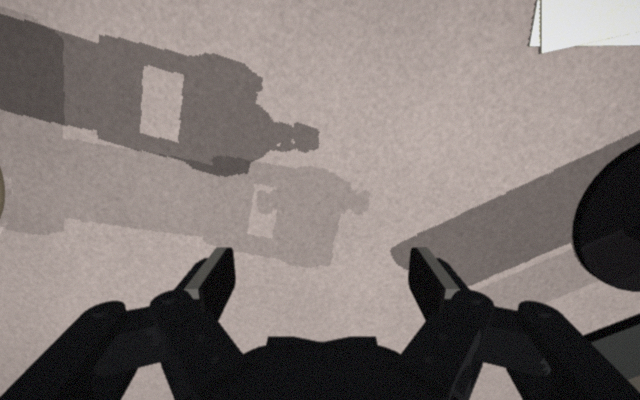

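The scene picture shows the tray with two piles at about (195,240) and (248,220), and the kit tray with five blue cut-outs at x 335–460, y 170–235; the side view shows the same, pulley on the square plate's pile. The wrist sees only the bench.

```bash
cat > h.py <<'E'
from workcell import env
import cv2,numpy as np
def cal(n):
    c=env.calibration(n);f=200/np.tan(np.radians(c["vfov"]/2));return f,c["cx"],c["cy"],np.array(c["camera_from_world"])
def ray(c,p):
    f,cx,cy,T=c;d=T[:3,:3].T@np.array([(p[0]-cx)/f,(p[1]-cy)/f,1]);return -T[:3,:3].T@T[:3,3],d/np.linalg.norm(d)
def onz(c,p,z):
    o,d=ray(c,p);return o+d*(z-o[2])/d[2]
def two(c1,p1,c2,p2):
    o1,d1=ray(c1,p1);o2,d2=ray(c2,p2)
    s=np.linalg.lstsq(np.stack([d1,-d2],1),o2-o1,rcond=None)[0]
    a,b=o1+s[0]*d1,o2+s[1]*d2;return (a+b)/2,np.linalg.norm(a-b)
def proj(c,P):
    f,cx,cy,T=c;q=T[:3,:3]@np.array(P)+T[:3,3];return np.array([f*q[0]/q[2]+cx,f*q[1]/q[2]+cy])
def blue(im,lo=60):
    h=cv2.cvtColor(im,cv2.COLOR_RGB2HSV);m=cv2.inRange(h,(100,130,80),(125,255,255))
    cs=cv2.findContours(m,cv2.RETR_EXTERNAL,cv2.CHAIN_APPROX_NONE)[0]
    return [k for k in cs if cv2.contourArea(k)>lo]
def poly(c,k,z):return np.array([onz(c,p,z)[:2] for p in k.reshape(-1,2)])
def pose(w):  # world contour -> centre, minarearect
    r=cv2.minAreaRect((w*1000).astype(np.float32));return r
def tool(P,yaw=None):
    s=env.observe();R=cv2.Rodrigues(np.zeros(3))[0]
    from scipy.spatial.transform import Rotation as Ro
    R=Ro.from_euler("xyz",s["tcp_rot"]).as_matrix();return np.round(R.T@(np.array(P)-s["position"])*1000,1)
E
python3 - <<'E'
from h import *
for n in("scene","side"):
    c=cal(n);im=cv2.imread(f"pics/{n}0.png")[:,:,::-1]
    for k in blue(im):
        w=poly(c,k,.014);r=pose(w);
        if w[:,0].max()<.9 and abs(w[:,1]).max()<.7:print(n,np.round(k.reshape(-1,2).mean(0)),np.round(r[0]),np.round(r[1]),round(r[2]))
a,b=cal("scene"),cal("side")
print(two(a,(195,232),b,(329,289)),two(a,(247,211),b,(308,241)))
for n,ps in(("scene",[(159,236),(264,198),(288,239),(173,281)]),("side",[(268,249),(332,236),(377,315),(304,333)])):
    print(n,[np.round(onz(cal(n),p,.01)[:2],3).tolist() for p in ps])
E
```

```text
scene [352. 222.] [517.  92.] [70. 73.] 2
scene [396. 214.] [515. 189.] [49. 45.] 80
scene [437. 207.] [510. 287.] [71. 72.] 69
scene [382. 184.] [416. 186.] [68. 44.] 2
scene [422. 178.] [413. 285.] [63. 56.] 41
side [318. 196.] [519.  97.] [74. 70.] 2
side [280. 179.] [419. 192.] [71. 42.] 2
side [315. 177.] [516. 196.] [47. 46.] 59
side [279. 162.] [414. 289.] [43. 72.] 84
side [312. 160.] [512. 295.] [63. 72.] 84
(array([ 0.51256176, -0.24511142,  0.0361642 ]), np.float64(0.012569603431763207)) (array([ 0.48340606, -0.13108794,  0.05434055]), np.float64(0.0010952288332889812))
scene [[0.48, -0.325], [0.407, -0.094], [0.538, -0.053], [0.602, -0.287]]
side [[0.396, -0.097], [0.539, -0.065], [0.599, -0.296], [0.467, -0.325]]
```

Emit:
jog_arm --plan '[{"x": 0.035, "y": -0.0167}, {"x": 0.035, "y": -0.0167}, {"x": 0.035, "y": -0.0167}, {"x": 0.035, "y": -0.0167}, {"x": 0.035, "y": -0.0167}, {"x": 0.035, "y": -0.0167}, {"x": 0.035, "y": -0.0167}, {"x": 0.035, "y": -0.0167}]'

```text
schema error: expected keys jaw, x, y, z, turn
```

Emit:
jog_arm --plan '[{"x": 0.035, "y": -0.0167}, {"x": 0.035, "y": -0.0167}, {"x": 0.035, "y": -0.0167}, {"x": 0.035, "y": -0.0167}, {}, {}]'

```text
schema error: expected keys jaw, x, y, z, turn
```

```bash
python3 - <<'E'
from h import *
s=env.observe();print(s["t"],s["position"],s["tcp_rot"])
im=env.grab_frame("wrist");np.savez("pics/w1.npz",im=im,T=cal("wrist")[3]);cv2.imwrite("pics/w1.png",im[:,:,::-1])
c=cal("wrist");print(c[:3],[proj(c,p).round() for p in ((.513,-.245,.036),(.483,-.131,.054))])
E
```

```text
0.15 [ 0.15099936 -0.5026211   0.21518706] [-3.14069051e+00 -1.98807889e-04  2.91789436e-01]
(np.float64(295.22854662396776), 321.3966484150538, 197.6702630479323) [array([ 137., -364.]), array([ -48., -412.])]
```

View pics/w1.png

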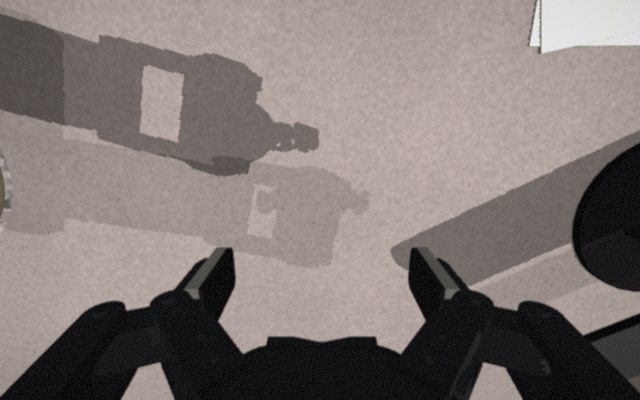

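The move was refused (all keys needed), so the picture shows the same bench as before; nothing moved.

Emit:
jog_arm --plan '[{"jaw": 0.085, "x": 0.035, "y": -0.0167, "z": 0, "turn": 0}, {"jaw": 0.085, "x": 0.035, "y": -0.0167, "z": 0, "turn": 0}, {"jaw": 0.085, "x": 0.035, "y": -0.0167, "z": 0, "turn": 0}, {"jaw": 0.085, "x": 0.035, "y": -0.0167, "z": 0, "turn": 0}, {"jaw": 0.085, "x": 0.035, "y": -0.0167, "z": 0, "turn": 0}, {"jaw": 0.085, "x": 0.035, "y": -0.0167, "z": 0, "turn": 0}, {"jaw": 0.085, "x": 0.035, "y": -0.0167, "z": 0, "turn": 0}, {"jaw": 0.085, "x": 0.035, "y": -0.0167, "z": 0, "turn": 0}]'

```text
t: 0.87
position: [0.3818, -0.2927, 0.2156]
tcp_rot: [3.142, -0.0, 0.292]
wrist_force: [0.8, -0.7, -1.1]
grip_width: 0.0851
gripper_force: 0.0
```

Emit:
jog_arm --plan '[{"jaw": 0.085, "x": 0.035, "y": -0.0167, "z": 0, "turn": 0}, {"jaw": 0.085, "x": 0.035, "y": -0.0167, "z": 0, "turn": 0}, {"jaw": 0.085, "x": 0.035, "y": -0.0167, "z": 0, "turn": 0}, {"jaw": 0.085, "x": 0.035, "y": -0.0167, "z": 0, "turn": 0}, {"jaw": 0.085, "x": 0, "y": 0, "z": 0, "turn": 0}, {"jaw": 0.085, "x": 0, "y": 0, "z": 0, "turn": 0}, {"jaw": 0.085, "x": 0, "y": 0, "z": 0, "turn": 0}]'

```text
t: 1.45
position: [0.4953, -0.1902, 0.2153]
tcp_rot: [-3.141, 0.001, 0.292]
wrist_force: [-0.3, -0.1, 0.3]
grip_width: 0.0848
gripper_force: 0.0
```

```bash
cat >> h.py <<'E'
def snap(n,cam="wrist"):
    s=env.observe();c=cal(cam);im=env.grab_frame(cam);np.savez(f"pics/{n}.npz",im=im,c=np.array(c[:3]),T=c[3]);cv2.imwrite(f"pics/{n}.png",im[:,:,::-1]);print(round(s["t"],2),np.round(s["position"],4),np.round(s["tcp_rot"],3));return im,c
def load(n):
    d=np.load(f"pics/{n}.npz");return d["im"],(*d["c"],d["T"])
E
python3 - <<'E'
from h import *
im,c=snap("w2");print([proj(c,p).round() for p in ((.513,-.245,.036),(.483,-.131,.054))])
E
```

```text
1.45 [ 0.4953 -0.1902  0.2153] [-3.141e+00  1.000e-03  2.920e-01]
[array([372., 175.]), array([268., 174.])]
```

View pics/w2.png

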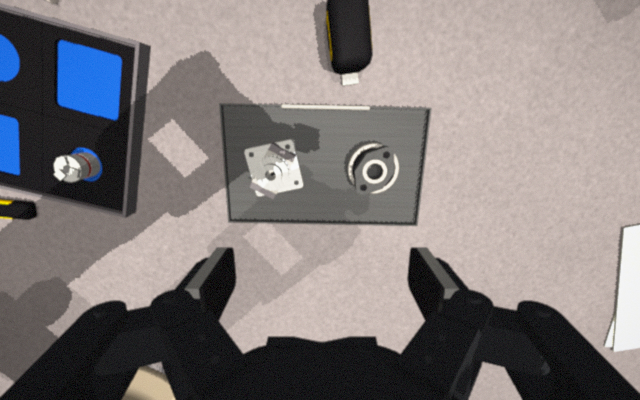

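The wrist view shows the tray: motor plate pile at (272,168), bearing with the dark flange at (373,168); shadow on the left pile. I'll go closer, over each pile.

Emit:
jog_arm --plan '[{"jaw": 0.085, "x": 0.002, "y": -0.02, "z": 0.026, "turn": 0}, {"jaw": 0.085, "x": 0.002, "y": -0.02, "z": 0.026, "turn": 0}, {"jaw": 0.085, "x": 0.002, "y": -0.02, "z": 0.026, "turn": 0}, {"jaw": 0.085, "x": 0, "y": 0, "z": 0, "turn": 0}, {"jaw": 0.085, "x": 0, "y": 0, "z": 0, "turn": 0}]'

```text
t: 1.92
position: [0.4832, -0.1312, 0.1372]
tcp_rot: [-3.141, 0.001, 0.291]
wrist_force: [0.4, -0.9, 0.7]
grip_width: 0.085
gripper_force: 0.0
```

```bash
python3 - <<'E'
from h import *
snap("w3")
E
```

```text
1.92 [ 0.4832 -0.1312  0.1372] [-3.141e+00  1.000e-03  2.910e-01]
```

Emit:
jog_arm --plan '[{"jaw": 0.085, "x": 0, "y": 0.03, "z": 0, "turn": 0}, {"jaw": 0.085, "x": 0, "y": 0.03, "z": 0, "turn": 0}, {"jaw": 0.085, "x": 0, "y": 0.03, "z": 0, "turn": 0}, {"jaw": 0.085, "x": 0, "y": 0.028, "z": 0, "turn": 0}, {"jaw": 0.085, "x": 0, "y": 0, "z": 0, "turn": 0}, {"jaw": 0.085, "x": 0, "y": 0, "z": 0, "turn": 0}]'

```text
t: 2.47
position: [0.5181, -0.2464, 0.1385]
tcp_rot: [3.14, -0.001, 0.289]
wrist_force: [0.0, -0.3, 0.4]
grip_width: 0.0851
gripper_force: 0.0
```

```bash
python3 - <<'E'
from h import *
snap("w4")
a,_=load("w3");b,_=load("w4")
cv2.imwrite("pics/w34.png",np.hstack([cv2.resize(i[100:260,220:420],None,fx=2,fy=2,interpolation=cv2.INTER_CUBIC) for i in(a,b)])[:,:,::-1])
E
```

```text
2.47 [ 0.5181 -0.2464  0.1385] [ 3.14e+00 -1.00e-03  2.89e-01]
```

View pics/w34.png

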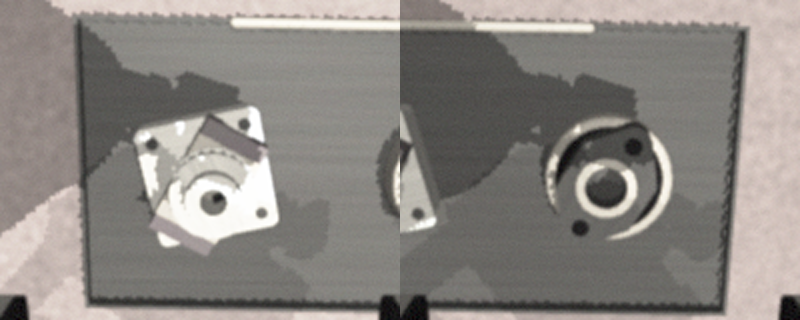

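The crops show the left pile: motor plate, carriage (end caps at w3 (337,169) and (312,216)) and pulley on top, bore near (326,200); the right pile: bearing with flange, bolt holes at w4 (337,173) and (310,214), ring at (323,194).

```bash
python3 - <<'E'
from h import *
a,ca=load("w3");b,cb=load("w4")
P=onz(ca,(326,200),.058);print("pulley",P,"in w4 at",proj(cb,P))
# height check: same patch along the w4 view
t=cv2.cvtColor(a[190:211,316:337],cv2.COLOR_RGB2GRAY);q=proj(cb,P).astype(int)
x0,y0=q[0]-40,q[1]-25
r=cv2.matchTemplate(cv2.cvtColor(b[y0:y0+50,x0:x0+80],cv2.COLOR_RGB2GRAY),t,cv2.TM_CCOEFF_NORMED);_,v,_,l=cv2.minMaxLoc(r)
p2=(x0+l[0]+10,y0+l[1]+10);print("match",v,p2,two(ca,(326,200),cb,p2))
for n,c,p,z in(("cap1",ca,(337.5,169),.034),("cap2",ca,(312,216),.034),("h1",cb,(337,173.5),.034),("h2",cb,(310,214),.034),("ring",cb,(323,194),.034),("m1",ca,(287,167.5),.018),("m2",ca,(349,152.5),.018),("m3",ca,(359,211),.018),("m4",ca,(302,224),.018)):
    print(n,np.round(onz(c,p,z),4))
print("tool shift to pulley (mm)",tool(P))
E
```

```text
pulley [ 0.4845531  -0.13333766  0.058     ] in w4 at [183.07116852 200.55837885]
match 0.8480641841888428 (np.int64(184), np.int64(201)) (array([ 0.48393055, -0.13354699,  0.05648661]), np.float64(0.0003743279978401538))
cap1 [ 0.5084 -0.1372  0.034 ]
cap2 [ 0.4588 -0.1277  0.034 ]
h1 [ 0.5393 -0.2537  0.034 ]
h2 [ 0.495  -0.2409  0.034 ]
ring [ 0.5172 -0.247   0.034 ]
m1 [ 0.4933 -0.0925  0.018 ]
m2 [ 0.5237 -0.1445  0.018 ]
m3 [ 0.4715 -0.172   0.018 ]
m4 [ 0.442  -0.1216  0.018 ]
tool shift to pulley (mm) [-1.000e-01 -1.168e+02  8.030e+01]
```

Emit:
jog_arm --plan '[{"jaw": 0.05, "x": 0, "y": -0.03, "z": 0, "turn": 0}, {"jaw": 0.05, "x": 0, "y": -0.03, "z": 0, "turn": 0}, {"jaw": 0.05, "x": 0, "y": -0.03, "z": 0, "turn": 0}, {"jaw": 0.05, "x": 0, "y": -0.027, "z": 0.02, "turn": 0}, {"jaw": 0.05, "x": 0, "y": 0, "z": 0.02, "turn": 0}, {"jaw": 0.05, "x": 0, "y": 0, "z": 0, "turn": 0}, {"jaw": 0.05, "x": 0, "y": 0, "z": 0, "turn": 0}]'

```text
t: 3.1
position: [0.4844, -0.1317, 0.0982]
tcp_rot: [3.142, 0.0, 0.292]
wrist_force: [1.8, -0.8, 0.8]
grip_width: 0.0499
gripper_force: 0.0
```

```bash
python3 - <<'E'
from h import *
a,c=snap("w5");b,_=snap("s5","side");print(env.observe()["grip_width"], tool((.4843,-.1334,.057)))
cs=cal("side");print(proj(cs,env.observe()["position"]),proj(cs,(.4843,-.1334,.058)))
cv2.imwrite("pics/v5.png",np.hstack([cv2.resize(i,None,fx=f,fy=f,interpolation=cv2.INTER_CUBIC) for i,f in((a[100:300,220:420],2),(b[180:280,260:360],4))])[:,:,::-1])
E
```

```text
3.1 [ 0.4844 -0.1317  0.0982] [3.142 0.    0.292]
3.15 [ 0.4849 -0.1323  0.0988] [ 3.14e+00 -1.00e-03  2.92e-01]
0.050377571722359175 [-1.1  0.4 42. ]
[307.88450502 223.83114099] [308.23023152 240.11311646]
```

View pics/v5.png

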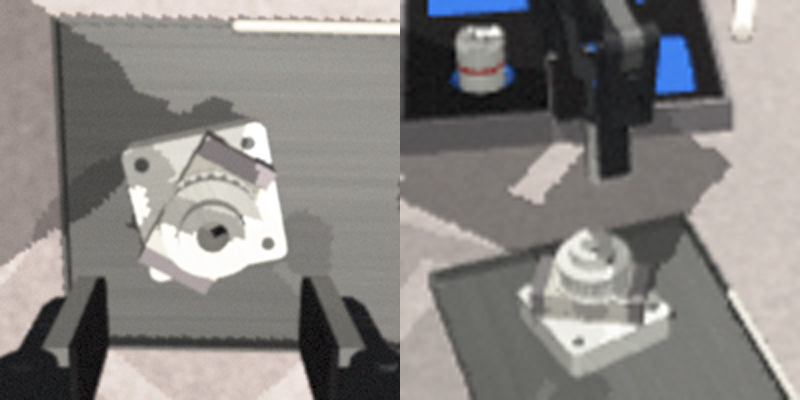

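```bash
python3 - <<'E'
from h import *
cs=cal("side");_,cw=load("w5");p=np.array([.4847,-.132,.0985]);u=np.array([.288,-.957,0]);x=np.array([.957,.288,0])
for dz in(0.016,.01,0,-.01,-.019):
    print(dz,[proj(cs,p+u*w+[0,0,dz]).round(1).tolist() for w in(.025,.0395)],proj(cw,p+u*.025+x*.011+[0,0,dz]).round(1),proj(cw,p-u*.025+x*.011+[0,0,dz]).round(1))
print(proj(cw,(.4843,-.1334,.058)))
E
```

```text
0.016 [[311.6, 224.5], [314.2, 228.8]] [372.7 234.1] [276.4 234.1]
0.01 [[311.7, 227.0], [314.2, 231.3]] [370.8 229.6] [278.1 229.6]
0 [[311.9, 231.0], [314.4, 235.4]] [368.1 222.9] [280.5 222.9]
-0.01 [[312.0, 235.1], [314.5, 239.4]] [365.6 216.8] [282.8 216.8]
-0.019 [[312.2, 238.7], [314.7, 243.0]] [363.5 211.9] [284.6 211.9]
[325.49333434 217.62749484]
```

The crops show finger tips at wrist (274,239)/(370,239) and side (312,225), which looks ~16 mm above the TCP, against the text. I'll descend partway and check again.

Emit:
jog_arm --plan '[{"jaw": 0.05, "x": -0.001, "y": 0, "z": 0.015, "turn": 0}, {"jaw": 0.05, "x": 0, "y": 0, "z": 0.015, "turn": 0}, {"jaw": 0.05, "x": 0, "y": 0, "z": 0.009, "turn": 0}, {"jaw": 0.05, "x": 0, "y": 0, "z": 0, "turn": 0}]'

```text
t: 3.53
position: [0.4831, -0.1323, 0.0578]
tcp_rot: [-3.14, 0.001, 0.291]
wrist_force: [-0.1, -0.2, -0.3]
grip_width: 0.0501
gripper_force: 0.0
```

```bash
python3 - <<'E'
from h import *
a,c=snap("w6");b,_=snap("s6","side");d,_=snap("c6","scene");print(env.observe()["grip_width"], tool((.4843,-.1334,.057)))
cs=cal("scene");print(proj(cs,(.4843,-.1334,.058)))
cv2.imwrite("pics/v6.png",np.hstack([cv2.resize(i,None,fx=4,fy=4,interpolation=cv2.INTER_CUBIC) for i in(b[190:290,260:360],d[160:260,200:300])])[:,:,::-1])
E
```

```text
3.53 [ 0.4831 -0.1323  0.0578] [-3.14e+00  1.00e-03  2.91e-01]
3.58 [ 0.4835 -0.1325  0.0588] [-3.141  0.     0.291]
3.63 [ 0.4838 -0.1326  0.0593] [ 3.141e+00 -1.000e-03  2.910e-01]
0.05011055399852645 [0.1 0.9 2.5]
[245.57274509 210.52800438]
```

View pics/v6.png

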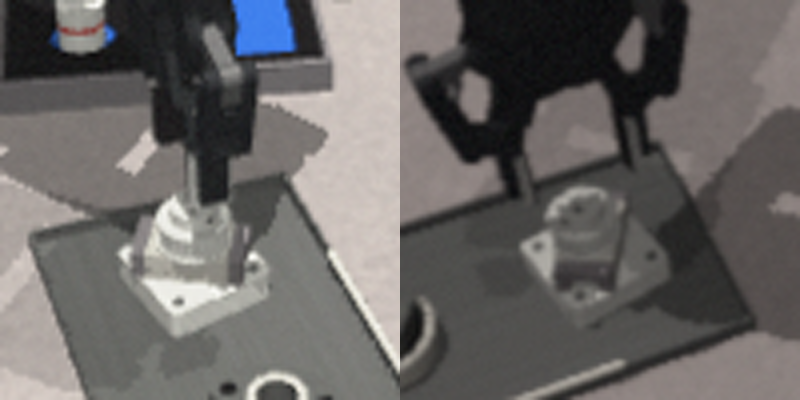

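Both views show the tips still above the hub: side tip at (312,240), scene tips at (230,210) and (260,201), i.e. tips about 14 mm above the reported TCP. I descend accordingly with force checks.

Emit:
jog_arm --plan '[{"jaw": 0.05, "x": 0, "y": 0.001, "z": 0.01, "turn": 0}, {"jaw": 0.05, "x": 0, "y": 0, "z": 0.01, "turn": 0}, {"jaw": 0.05, "x": 0, "y": 0, "z": 0.005, "turn": 0}, {"jaw": 0.05, "x": 0, "y": 0, "z": 0, "turn": 0}]'

```text
t: 4.02
position: [0.483, -0.1327, 0.0321]
tcp_rot: [-3.14, 0.002, 0.292]
wrist_force: [-0.2, -0.6, -0.5]
grip_width: 0.0502
gripper_force: 0.0
```

```bash
python3 - <<'E'
from h import *
a,c=snap("w7");b,_=snap("s7","side");d,_=snap("c7","scene")
cv2.imwrite("pics/v7.png",np.hstack([cv2.resize(i,None,fx=f,fy=f,interpolation=cv2.INTER_CUBIC) for i,f in((b[200:300,270:350],4),(d[160:260,210:290],4),(a[150:310,256:384],2.5))])[:,:,::-1])
E
```

```text
4.02 [ 0.483  -0.1327  0.0321] [-3.14e+00  2.00e-03  2.92e-01]
4.07 [ 0.4833 -0.1329  0.0329] [-3.14e+00  1.00e-03  2.92e-01]
4.12 [ 0.4836 -0.133   0.0334] [-3.141  0.     0.292]
```

View pics/v7.png

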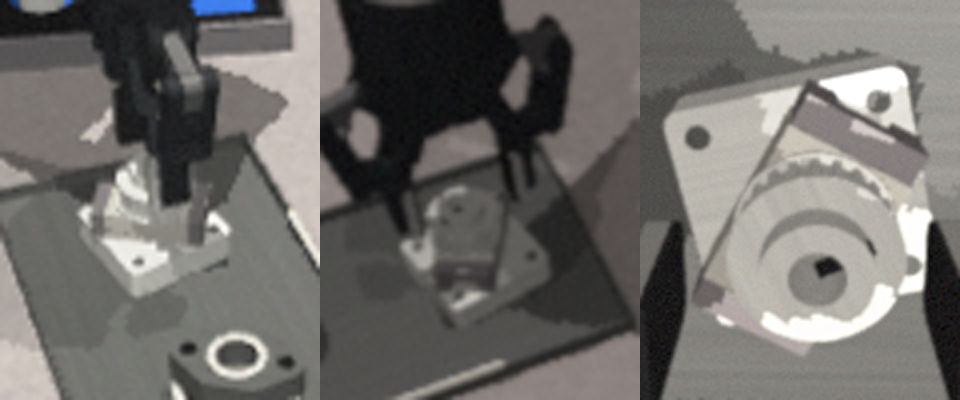

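The crop shows the tips straddling the pulley at about z 0.05 (side tip (313,250)); the pulley sits about 2.5 mm toward tool +y of the jaw centre (wrist col 327 against 322). Correct, go 8 mm lower, close.

Emit:
jog_arm --plan '[{"jaw": 0.05, "x": 0, "y": 0.0025, "z": 0.004, "turn": 0}, {"jaw": 0.05, "x": 0, "y": 0, "z": 0.005, "turn": 0}, {"jaw": 0.05, "x": 0, "y": 0, "z": 0, "turn": 0}, {"jaw": 0.03, "x": 0, "y": 0, "z": 0, "turn": 0}, {"jaw": 0.03, "x": 0, "y": 0, "z": 0, "turn": 0}, {"jaw": 0.03, "x": 0, "y": 0, "z": 0, "turn": 0}, {"jaw": 0.03, "x": 0, "y": 0, "z": 0, "turn": 0}]' --force 40

```text
t: 4.75
position: [0.4845, -0.1355, 0.0247]
tcp_rot: [3.141, -0.0, 0.292]
wrist_force: [-0.1, 0.2, 1.1]
grip_width: 0.0357
gripper_force: 40.0
```

Emit:
jog_arm --plan '[{"jaw": 0.03, "x": 0, "y": 0, "z": -0.01, "turn": 0}, {"jaw": 0.03, "x": 0, "y": 0, "z": -0.02, "turn": 0}, {"jaw": 0.03, "x": 0, "y": 0, "z": -0.03, "turn": 0}, {"jaw": 0.03, "x": 0, "y": 0, "z": -0.035, "turn": 0}, {"jaw": 0.03, "x": 0, "y": -0.01, "z": -0.035, "turn": 0}, {"jaw": 0.03, "x": 0.01, "y": -0.035, "z": -0.015, "turn": 0}, {"jaw": 0.03, "x": 0.01, "y": -0.037, "z": -0.015, "turn": 0}, {"jaw": 0.03, "x": 0.01, "y": -0.037, "z": -0.015, "turn": 0}]'

```text
t: 5.42
position: [0.4785, -0.0116, 0.2014]
tcp_rot: [3.141, -0.001, 0.29]
wrist_force: [0.4, 0.3, 0.5]
grip_width: 0.0358
gripper_force: 40.1
```

Emit:
jog_arm --plan '[{"jaw": 0.03, "x": 0.01, "y": -0.038, "z": 0, "turn": 0}, {"jaw": 0.03, "x": 0.01, "y": -0.038, "z": 0, "turn": 0}, {"jaw": 0.03, "x": 0.01, "y": -0.038, "z": 0, "turn": 0}, {"jaw": 0.03, "x": 0.01, "y": -0.038, "z": 0, "turn": 0}, {"jaw": 0.03, "x": 0.01, "y": -0.038, "z": 0, "turn": 0}, {"jaw": 0.03, "x": 0, "y": 0, "z": 0, "turn": 0}, {"jaw": 0.03, "x": 0, "y": 0, "z": 0, "turn": 0}]'

```text
t: 6.0
position: [0.4716, 0.185, 0.2001]
tcp_rot: [3.141, -0.0, 0.295]
wrist_force: [0.0, -0.7, 0.5]
grip_width: 0.036
gripper_force: 40.1
```

```bash
cat >> h.py <<'E'
def kit(a,c):
    for k in blue(a,300):
        w=poly(c,k,.014);r=cv2.minAreaRect((w*1000).astype(np.float32))
        edge=(k.reshape(-1,2)%[639,399]==0).any()
        print("cut",np.round(k.reshape(-1,2).mean(0)),"c",np.round(r[0],1),"size",np.round(r[1],1),"ang",round(r[2],1),"EDGE" if edge else "")
E
python3 - <<'E'
from h import *
a,c=snap("w8");print(env.observe()["grip_width"]);kit(a,c)
E
```

```text
6.0 [0.4716 0.185  0.2001] [ 3.141 -0.     0.295]
0.03590127049928141
cut [305. 208.] c [417.8 188.1] size [71.3 45.7] ang 1.9 
cut [229. 195.] c [414.  286.5] size [67.7 58.7] ang 40.5 
cut [410. 158.] c [519.1  92.7] size [73.8 72.8] ang 1.9 
cut [329. 136.] c [515.7 190.8] size [50.6 50.5] ang 16.9 
cut [244. 113.] c [512.6 289.6] size [74.3 74.5] ang 16.9
```

View pics/w8.png

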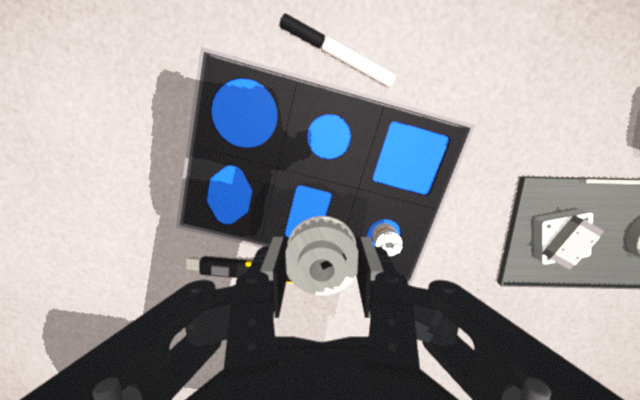

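Picture: pulley held upright at (322,260); five cut-outs clear, pulley cut-out at (329,136), coupling at (387,240) in the sixth tile. Floor pitch checks at 98 mm, so the 14 mm floor height holds.

```bash
python3 - <<'E'
from h import *
_,c=load("w8");s=env.observe();print(tool((.5157,.1908,.005)),"held hub top at",onz(c,(322,264),s["position"][2]+.033))
cc,cd=cal("scene"),cal("side")
import itertools
# floor height from wrist + scene/side views of the pulley and plate cut-outs
for n,(ps,pd) in {"pulley":((396,214),(315,177)),"plate":((352,222),(318,196))}.items():
    pw={"pulley":(329,136),"plate":(410,158)}[n];print(n,two(c,pw,cc,ps),two(c,pw,cd,pd))
E
```

```text
[ 43.9   5.8 195. ] held hub top at [0.47432359 0.18680596 0.23303447]
pulley (array([0.51663851, 0.19066154, 0.01676326]), np.float64(0.0012889004101994557)) (array([0.51610139, 0.19122473, 0.01537532]), np.float64(0.0014836566680814637))
plate (array([0.5192908 , 0.09138474, 0.01273611]), np.float64(0.002820501779747772)) (array([0.51892756, 0.09373832, 0.01585436]), np.float64(0.002702871347765194))
```

Emit:
jog_arm --plan '[{"jaw": 0.03, "x": 0.014, "y": 0.002, "z": 0.035, "turn": 0}, {"jaw": 0.03, "x": 0.014, "y": 0.002, "z": 0.035, "turn": 0}, {"jaw": 0.03, "x": 0.0145, "y": 0.003, "z": 0.035, "turn": 0}, {"jaw": 0.03, "x": 0, "y": 0, "z": 0.035, "turn": 0}, {"jaw": 0.03, "x": 0, "y": 0, "z": 0.025, "turn": 0}, {"jaw": 0.03, "x": 0, "y": 0, "z": 0.01, "turn": 0}, {"jaw": 0.03, "x": 0, "y": 0, "z": 0, "turn": 0}]'

```text
t: 6.63
position: [0.5141, 0.1876, 0.0231]
tcp_rot: [-3.141, 0.004, 0.29]
wrist_force: [0.0, -0.3, -0.7]
grip_width: 0.0358
gripper_force: 40.1
```

```bash
python3 - <<'E'
from h import *
a,c=snap("w9");b,_=snap("s9","side");print(tool((.5157,.1908,.005)))
cv2.imwrite("pics/v9.png",np.hstack([cv2.resize(i,None,fx=f,fy=f,interpolation=cv2.INTER_CUBIC) for i,f in((b[135:225,265:355],4),(a[100:300,220:420],1.8))])[:,:,::-1])
E
```

```text
6.63 [0.5141 0.1876 0.0231] [-3.141  0.004  0.29 ]
6.68 [0.5152 0.1881 0.025 ] [3.142 0.    0.29 ]
[ 0.5 -2.3 21.1]
```

View pics/v9.png

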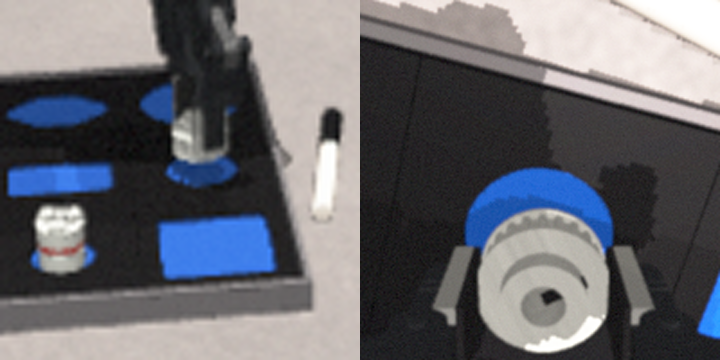

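Pulley centred over its cut-out (side ~(313,172)); fingers clear of the foam. Lowering until the force shows contact.

Emit:
jog_arm --plan '[{"jaw": 0.03, "x": 0, "y": -0.001, "z": 0.008, "turn": 0}, {"jaw": 0.03, "x": 0, "y": 0, "z": 0.006, "turn": 0}, {"jaw": 0.03, "x": 0, "y": 0, "z": 0.002, "turn": 0}, {"jaw": 0.03, "x": 0, "y": 0, "z": 0, "turn": 0}, {"jaw": 0.03, "x": 0, "y": 0, "z": 0, "turn": 0}]'

```text
t: 7.15
position: [0.5147, 0.19, 0.0088]
tcp_rot: [3.142, -0.0, 0.292]
wrist_force: [0.5, -0.1, -0.7]
grip_width: 0.036
gripper_force: 40.1
```

Emit:
jog_arm --plan '[{"jaw": 0.03, "x": 0, "y": 0, "z": 0.001, "turn": 0}, {"jaw": 0.03, "x": 0, "y": 0, "z": 0.001, "turn": 0}, {"jaw": 0.03, "x": 0, "y": 0, "z": 0, "turn": 0}]'

```text
t: 7.4
position: [0.5146, 0.19, 0.0066]
tcp_rot: [3.142, -0.0, 0.292]
wrist_force: [0.3, 0.4, -0.3]
grip_width: 0.0361
gripper_force: 40.1
```

Emit:
jog_arm --plan '[{"jaw": 0.03, "x": 0, "y": 0, "z": 0.001, "turn": 0}, {"jaw": 0.03, "x": 0, "y": 0, "z": 0, "turn": 0}]'

```text
t: 7.57
position: [0.5145, 0.1899, 0.0055]
tcp_rot: [-3.142, 0.0, 0.292]
wrist_force: [-0.3, -0.7, -0.9]
grip_width: 0.0358
gripper_force: 40.1
```

Emit:
jog_arm --plan '[{"jaw": 0.03, "x": 0, "y": 0, "z": 0.001, "turn": 0}, {"jaw": 0.03, "x": 0, "y": 0, "z": 0, "turn": 0}]'

```text
t: 7.73
position: [0.5147, 0.19, 0.0047]
tcp_rot: [3.142, -0.0, 0.292]
wrist_force: [0.6, -0.4, 1.2]
grip_width: 0.0359
gripper_force: 40.3
```

Emit:
jog_arm --plan '[{"jaw": 0.03, "x": 0, "y": 0, "z": 0.001, "turn": 0}, {"jaw": 0.03, "x": 0, "y": 0, "z": 0, "turn": 0}]'

```text
t: 7.9
position: [0.5147, 0.19, 0.0046]
tcp_rot: [3.141, -0.0, 0.292]
wrist_force: [-2.9, -1.3, 11.3]
grip_width: 0.0357
gripper_force: 41.3
```

Emit:
jog_arm --plan '[{"jaw": 0.055, "x": 0, "y": 0, "z": -0.001, "turn": 0}, {"jaw": 0.055, "x": 0, "y": 0, "z": 0, "turn": 0}, {"jaw": 0.055, "x": 0, "y": 0, "z": 0, "turn": 0}, {"jaw": 0.055, "x": 0, "y": 0, "z": -0.015, "turn": 0}, {"jaw": 0.055, "x": 0, "y": 0, "z": -0.035, "turn": 0}, {"jaw": 0.055, "x": 0, "y": 0, "z": -0.035, "turn": 0}, {"jaw": 0.055, "x": 0, "y": 0, "z": -0.025, "turn": 0}, {"jaw": 0.055, "x": -0.0153, "y": 0.0375, "z": -0.003, "turn": 0}]'

```text
t: 8.57
position: [0.513, 0.1535, 0.1223]
tcp_rot: [3.141, -0.009, 0.297]
wrist_force: [1.2, 0.0, 0.9]
grip_width: 0.055
gripper_force: 0.0
```

Emit:
jog_arm --plan '[{"jaw": 0.055, "x": -0.0153, "y": 0.0375, "z": -0.003, "turn": 0}, {"jaw": 0.055, "x": -0.0153, "y": 0.0375, "z": -0.003, "turn": 0}, {"jaw": 0.055, "x": -0.0153, "y": 0.0375, "z": -0.003, "turn": 0}, {"jaw": 0.055, "x": -0.0153, "y": 0.0375, "z": -0.003, "turn": 0}, {"jaw": 0.055, "x": -0.0153, "y": 0.0375, "z": -0.003, "turn": 0}, {"jaw": 0.055, "x": -0.0153, "y": 0.0375, "z": -0.003, "turn": 0}, {"jaw": 0.055, "x": -0.0153, "y": 0.0375, "z": -0.003, "turn": 0}, {"jaw": 0.055, "x": 0, "y": 0, "z": 0, "turn": 6.9}]'

```text
t: 9.23
position: [0.4833, -0.1387, 0.139]
tcp_rot: [3.139, -0.001, 0.17]
wrist_force: [0.2, 0.6, 0.2]
grip_width: 0.0548
gripper_force: 0.0
```

Emit:
jog_arm --plan '[{"jaw": 0.055, "x": 0, "y": 0, "z": 0, "turn": 6.9}, {"jaw": 0.055, "x": 0, "y": 0, "z": 0, "turn": 6.9}, {"jaw": 0.055, "x": 0, "y": 0, "z": 0, "turn": 6.9}, {"jaw": 0.055, "x": 0, "y": 0, "z": 0, "turn": 0}, {"jaw": 0.055, "x": 0, "y": 0, "z": 0, "turn": 0}]'

```text
t: 9.65
position: [0.4836, -0.1325, 0.1385]
tcp_rot: [-3.142, 0.0, -0.186]
wrist_force: [1.0, 0.2, -0.1]
grip_width: 0.0551
gripper_force: 0.0
```

```bash
python3 - <<'E'
from h import *
a,c=snap("w10");print(env.observe()["grip_width"])
b,_=snap("s10","side")
cv2.imwrite("pics/v10.png",np.hstack([cv2.resize(i,None,fx=f,fy=f,interpolation=cv2.INTER_CUBIC) for i,f in((a[130:330,200:440],2),(b[150:200,280:320],8))])[:,:,::-1])
E
```

```text
9.65 [ 0.4836 -0.1325  0.1385] [-3.142  0.    -0.186]
0.055092979243780094
9.7 [ 0.4836 -0.1325  0.1385] [-3.142  0.    -0.186]
```

View pics/v10.png

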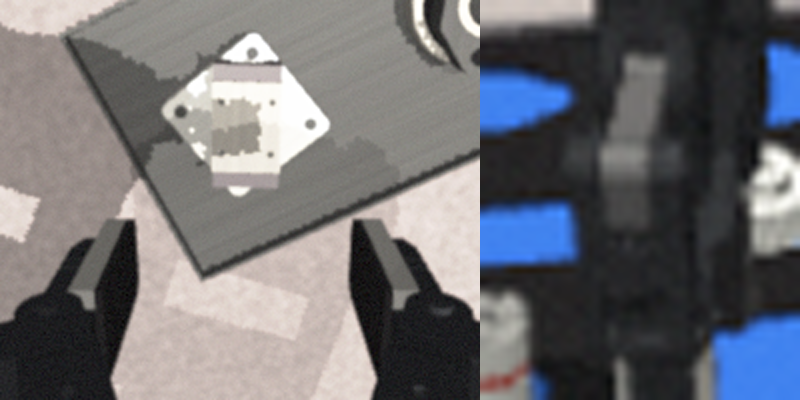

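The wrist crop shows the pulley gone, the carriage at full-image (323,192), aligned with the tool, on the motor plate (corners (326,146),(281,185),(320,227),(365,192)); right part shows the arm before the kit.

```bash
python3 - <<'E'
from h import *
a,c=load("w10");_,c3=load("w3")
print(two(c,(322.75,192.5),c3,(324.75,192.5)))
P=onz(c,(322.75,192.5),.034);print(P,tool((P[0],P[1],.0095)))
q=[onz(c,p,.018) for p in((326.5,146.5),(281.5,185),(320,227.5),(365,192.5))];q=np.array(q)
print("plate",q.mean(0),np.linalg.norm(np.diff(q,axis=0),axis=1),np.degrees(np.arctan2(*(q[0]-q[1])[1::-1])),np.degrees(np.arctan2(*(q[3]-q[2])[1::-1])))
k=[onz(c,(x/2+200,y/2+130),.034)[:2] for x,y in((212,62),(279,62),(279,188),(212,188))];k=np.array(k)
print("carr",np.linalg.norm(np.diff(k,axis=0),axis=1),np.degrees(np.arctan2(*(k[1]-k[2])[::-1])))
E
```

```text
(array([ 0.48473979, -0.1322772 ,  0.03769815]), np.float64(0.000838719611879355))
[ 0.4832997  -0.13212245  0.034     ] [ -0.4  -0.3 129. ]
plate [ 0.48263536 -0.13254803  0.018     ] [0.05718346 0.05795897 0.05741474] -60.252362288064894 -60.81375342404657
carr [0.02994695 0.06031438 0.03188512] -9.70122042934372
```

Emit:
jog_arm --plan '[{"jaw": 0.05, "x": -0.0005, "y": 0.001, "z": 0.035, "turn": 0}, {"jaw": 0.05, "x": 0, "y": 0, "z": 0.035, "turn": 0}, {"jaw": 0.05, "x": 0, "y": 0, "z": 0.03, "turn": 0}, {"jaw": 0.05, "x": 0, "y": 0, "z": 0.015, "turn": 0}, {"jaw": 0.05, "x": 0, "y": 0, "z": 0.01, "turn": 0}, {"jaw": 0.05, "x": 0, "y": 0, "z": 0.004, "turn": 0}, {"jaw": 0.05, "x": 0, "y": 0, "z": 0, "turn": 0}, {"jaw": 0.05, "x": 0, "y": 0, "z": 0, "turn": 0}]'

```text
t: 10.42
position: [0.4836, -0.1337, 0.0105]
tcp_rot: [3.141, -0.002, -0.189]
wrist_force: [1.1, 0.2, -0.2]
grip_width: 0.0502
gripper_force: 0.0
```

Emit:
jog_arm --plan '[{"jaw": 0.025, "x": 0, "y": 0, "z": 0, "turn": 0}, {"jaw": 0.025, "x": 0, "y": 0, "z": 0, "turn": 0}, {"jaw": 0.025, "x": 0, "y": 0, "z": 0, "turn": 0}, {"jaw": 0.025, "x": 0, "y": 0, "z": 0, "turn": 0}, {"jaw": 0.025, "x": 0, "y": 0, "z": 0, "turn": 0}]' --force 60

```text
t: 10.83
position: [0.4837, -0.1338, 0.011]
tcp_rot: [3.141, -0.002, -0.19]
wrist_force: [-2.0, 0.8, 7.1]
grip_width: 0.03
gripper_force: 59.6
```

Emit:
jog_arm --plan '[{"jaw": 0.025, "x": 0, "y": 0, "z": -0.01, "turn": 0}, {"jaw": 0.025, "x": 0, "y": 0, "z": -0.025, "turn": 0}, {"jaw": 0.025, "x": 0, "y": 0, "z": -0.035, "turn": 0}, {"jaw": 0.025, "x": 0, "y": 0, "z": -0.035, "turn": 0}, {"jaw": 0.025, "x": -0.0157, "y": -0.038, "z": 0, "turn": 0}, {"jaw": 0.025, "x": -0.0157, "y": -0.038, "z": 0, "turn": 0}, {"jaw": 0.025, "x": -0.0157, "y": -0.038, "z": 0, "turn": 0}, {"jaw": 0.025, "x": -0.0157, "y": -0.038, "z": 0, "turn": 0}]'

```text
t: 11.5
position: [0.4493, 0.0292, 0.1157]
tcp_rot: [-3.142, -0.001, -0.191]
wrist_force: [0.9, -0.2, -1.3]
grip_width: 0.0299
gripper_force: 59.9
```

Emit:
jog_arm --plan '[{"jaw": 0.025, "x": -0.0157, "y": -0.038, "z": 0, "turn": 0}, {"jaw": 0.025, "x": -0.0157, "y": -0.038, "z": 0, "turn": 0}, {"jaw": 0.025, "x": -0.0157, "y": -0.038, "z": 0, "turn": 0}, {"jaw": 0.025, "x": -0.0157, "y": -0.038, "z": 0, "turn": 0}, {"jaw": 0.025, "x": 0, "y": 0, "z": 0, "turn": -6.4}, {"jaw": 0.025, "x": 0, "y": 0, "z": 0, "turn": -6.4}, {"jaw": 0.025, "x": 0, "y": 0, "z": 0, "turn": 0}, {"jaw": 0.025, "x": 0, "y": 0, "z": 0, "turn": 0}]'

```text
t: 12.17
position: [0.4171, 0.1888, 0.1152]
tcp_rot: [-3.142, -0.001, 0.03]
wrist_force: [0.4, 0.7, -1.7]
grip_width: 0.0296
gripper_force: 60.0
```

```bash
python3 - <<'E'
from h import *
a,c=snap("w11");kit(a,c);print(env.observe()["grip_width"],tool((.4178,.1881,.007)))
E
```

```text
12.17 [0.4171 0.1888 0.1152] [-3.142e+00 -1.000e-03  3.000e-02]
cut [427. 188.] c [423.  93.] size [31.5 43.3] ang 57.2 
cut [324. 178.] c [431.  188.2] size [44.1 45.2] ang 1.7 
cut [216. 192.] c [414.  286.2] size [66.  58.7] ang 41.2 
cut [324.  76.] c [515.9 191.1] size [50.1 50.8] ang 1.7 
cut [445.  74.] c [519.2  92.6] size [72.  72.1] ang 1.7 
cut [203.  75.] c [512.8 289.8] size [74.4 74. ] ang 1.7 
0.029719247476122878 [  0.6   0.5 108.1]
```

```bash
python3 - <<'E'
from h import *
a,c=load("w11");s=env.observe()
for r in range(130,300,5):print(r,a[r,324].tolist(),a[r,310].tolist(),end=" | ")
print()
ks=sorted(blue(a,300),key=lambda k:abs(k.reshape(-1,2).mean(0)-[324,178]).sum())[0].reshape(-1,2)
print(ks.min(0),ks.max(0))
E
```

```text
130 [66, 64, 62] [65, 65, 62] | 135 [63, 63, 66] [62, 64, 62] | 140 [63, 57, 61] [61, 57, 62] | 145 [67, 66, 63] [59, 56, 59] | 150 [64, 62, 59] [63, 64, 62] | 155 [61, 141, 253] [63, 155, 255] | 160 [65, 173, 255] [62, 169, 255] | 165 [65, 174, 255] [66, 171, 255] | 170 [39, 106, 219] [43, 111, 220] | 175 [45, 113, 220] [36, 109, 217] | 180 [34, 107, 218] [36, 103, 213] | 185 [25, 84, 175] [31, 84, 175] | 190 [34, 86, 175] [33, 85, 175] | 195 [50, 134, 248] [25, 84, 172] | 200 [50, 147, 253] [51, 148, 254] | 205 [85, 78, 79] [89, 82, 81] | 210 [161, 154, 151] [139, 131, 131] | 215 [139, 132, 131] [138, 131, 129] | 220 [139, 130, 131] [136, 130, 127] | 225 [171, 168, 156] [169, 163, 154] | 230 [171, 166, 154] [173, 166, 156] | 235 [170, 163, 154] [174, 167, 156] | 240 [169, 164, 155] [172, 165, 155] | 245 [169, 164, 154] [171, 167, 157] | 250 [167, 163, 153] [174, 169, 158] | 255 [168, 163, 151] [169, 164, 154] | 260 [169, 162, 152] [171, 167, 153] | 265 [169, 162, 153] [172, 167, 154] | 270 [167, 160, 151] [171, 168, 155] | 275 [166, 161, 149] [170, 164, 154] | 280 [193, 183, 171] [171, 165, 154] | 285 [250, 247, 241] [169, 164, 153] | 290 [250, 246, 240] [170, 165, 156] | 295 [250, 247, 239] [170, 167, 157] | 
[299 154] [349 202]
```

```bash
python3 - <<'E'
from h import *
a,c=load("w11")
print([int(v) for v in a[200:212,320:330].mean((1,2))])
z=.1152+.007
for r in(206.5,207.5,208.5):print(onz(c,(324,r),z+.016))
for r in(202.5,203.5):print(onz(c,(324,r),z))
row=a[240].mean(1);print([int(v) for v in row[260:390:2]])
E
```

```text
[150, 147, 131, 96, 80, 81, 110, 152, 170, 173, 172, 173]
[0.44516515 0.18973398 0.1382    ]
[0.44465919 0.18971753 0.1382    ]
[0.4441522  0.18970104 0.1382    ]
[0.44219599 0.18952441 0.1222    ]
[0.44163459 0.18950616 0.1222    ]
[20, 26, 31, 26, 27, 31, 16, 25, 25, 94, 117, 111, 113, 115, 70, 40, 148, 160, 103, 81, 80, 137, 160, 160, 158, 164, 166, 164, 159, 159, 157, 161, 162, 162, 160, 159, 162, 160, 160, 160, 160, 104, 78, 80, 124, 159, 77, 43, 109, 112, 111, 111, 110, 62, 44, 45, 46, 44, 40, 42, 43, 42, 43, 43, 46]
```

Emit:
jog_arm --plan '[{"jaw": 0.025, "x": 0.0025, "y": 0.0027, "z": 0.03, "turn": 0}, {"jaw": 0.025, "x": 0, "y": 0, "z": 0.03, "turn": 0}, {"jaw": 0.025, "x": 0, "y": 0, "z": 0.025, "turn": 0}, {"jaw": 0.025, "x": 0, "y": 0, "z": 0.012, "turn": 0}, {"jaw": 0.025, "x": 0, "y": 0, "z": 0.005, "turn": 0}, {"jaw": 0.025, "x": 0, "y": 0, "z": 0.003, "turn": 0}, {"jaw": 0.025, "x": 0, "y": 0, "z": 0, "turn": 0}, {"jaw": 0.025, "x": 0, "y": 0, "z": 0, "turn": 0}]'

```text
t: 12.88
position: [0.4203, 0.1861, 0.0105]
tcp_rot: [-3.141, -0.002, 0.032]
wrist_force: [-0.5, -0.5, -1.7]
grip_width: 0.0295
gripper_force: 60.0
```

Emit:
jog_arm --plan '[{"jaw": 0.025, "x": 0, "y": 0, "z": 0.001, "turn": 0}, {"jaw": 0.025, "x": 0, "y": 0, "z": 0, "turn": 0}]'

```text
t: 13.05
position: [0.42, 0.1862, 0.0092]
tcp_rot: [-3.141, -0.001, 0.033]
wrist_force: [0.0, 0.2, -2.7]
grip_width: 0.03
gripper_force: 60.0
```

Emit:
jog_arm --plan '[{"jaw": 0.025, "x": 0, "y": 0, "z": 0.001, "turn": 0}, {"jaw": 0.025, "x": 0, "y": 0, "z": 0, "turn": 0}]'

```text
t: 13.22
position: [0.4197, 0.1862, 0.0077]
tcp_rot: [-3.142, -0.0, 0.033]
wrist_force: [-0.3, -0.2, -1.3]
grip_width: 0.0299
gripper_force: 60.0
```

Emit:
jog_arm --plan '[{"jaw": 0.025, "x": 0, "y": 0, "z": 0.001, "turn": 0}, {"jaw": 0.025, "x": 0, "y": 0, "z": 0, "turn": 0}]'

```text
t: 13.38
position: [0.4197, 0.1862, 0.007]
tcp_rot: [-3.142, -0.0, 0.034]
wrist_force: [-2.4, -0.9, 4.3]
grip_width: 0.0298
gripper_force: 60.7
```

Emit:
jog_arm --plan '[{"jaw": 0.025, "x": 0, "y": 0, "z": 0.0007, "turn": 0}, {"jaw": 0.025, "x": 0, "y": 0, "z": 0, "turn": 0}]'

```text
t: 13.55
position: [0.4198, 0.1862, 0.007]
tcp_rot: [3.142, -0.0, 0.034]
wrist_force: [-5.7, -1.9, 15.4]
grip_width: 0.0298
gripper_force: 61.8
```

Emit:
jog_arm --plan '[{"jaw": 0.052, "x": 0, "y": 0, "z": -0.001, "turn": 0}, {"jaw": 0.052, "x": 0, "y": 0, "z": 0, "turn": 0}, {"jaw": 0.052, "x": 0, "y": 0, "z": 0, "turn": 0}, {"jaw": 0.052, "x": 0, "y": 0, "z": -0.015, "turn": 0}, {"jaw": 0.052, "x": 0, "y": 0, "z": -0.035, "turn": 0}, {"jaw": 0.052, "x": 0, "y": 0, "z": -0.035, "turn": 0}, {"jaw": 0.052, "x": 0, "y": 0, "z": -0.035, "turn": 0}, {"jaw": 0.052, "x": 0.007, "y": 0.0365, "z": -0.005, "turn": 0}]'

```text
t: 14.22
position: [0.4294, 0.1533, 0.1371]
tcp_rot: [-3.14, -0.009, 0.039]
wrist_force: [2.1, 0.4, 0.2]
grip_width: 0.0518
gripper_force: 0.0
```

Emit:
jog_arm --plan '[{"jaw": 0.065, "x": 0.007, "y": 0.0365, "z": 0, "turn": 0}, {"jaw": 0.065, "x": 0.007, "y": 0.0365, "z": 0, "turn": 0}, {"jaw": 0.065, "x": 0.007, "y": 0.0365, "z": 0, "turn": 0}, {"jaw": 0.065, "x": 0.007, "y": 0.0365, "z": 0, "turn": 0}, {"jaw": 0.065, "x": 0.007, "y": 0.0365, "z": 0, "turn": 0}, {"jaw": 0.065, "x": 0.007, "y": 0.0365, "z": 0, "turn": 0}, {"jaw": 0.065, "x": 0.007, "y": 0.0365, "z": 0, "turn": 0}, {"jaw": 0.065, "x": 0.007, "y": 0.0365, "z": 0, "turn": 0}]'

```text
t: 14.88
position: [0.4936, -0.142, 0.1318]
tcp_rot: [-3.141, 0.0, 0.033]
wrist_force: [1.1, 0.2, 0.6]
grip_width: 0.0648
gripper_force: 0.0
```

Emit:
jog_arm --plan '[{"jaw": 0.065, "x": 0.007, "y": 0.0365, "z": 0, "turn": 0}, {"jaw": 0.065, "x": 0.007, "y": 0.0365, "z": 0, "turn": 0}, {"jaw": 0.065, "x": 0.006, "y": 0.034, "z": 0, "turn": 0}, {"jaw": 0.065, "x": 0, "y": 0, "z": 0, "turn": 6}, {"jaw": 0.065, "x": 0, "y": 0, "z": 0, "turn": 6}, {"jaw": 0.065, "x": 0, "y": 0, "z": 0, "turn": 6}, {"jaw": 0.065, "x": 0, "y": 0, "z": 0, "turn": 0}, {"jaw": 0.065, "x": 0, "y": 0, "z": 0, "turn": 0}]'

```text
t: 15.55
position: [0.5171, -0.2463, 0.1317]
tcp_rot: [-3.141, 0.0, -0.278]
wrist_force: [-0.6, 0.3, 0.2]
grip_width: 0.0649
gripper_force: 0.0
```

```bash
python3 - <<'E'
from h import *
a,c=snap("w12");print(env.observe()["grip_width"])
g=cv2.cvtColor(a,cv2.COLOR_RGB2GRAY)
print([proj(c,p).round(1).tolist() for p in((.5172,-.247,.034),(.5393,-.2537,.034),(.495,-.2409,.034))])
# dark bolt holes and the bright ring near the predicted places
for lo,hi,n in((0,45,"dark"),(190,255,"bright")):
    m=cv2.inRange(g,lo,hi);m[250:]=0;k,l,st,ce=cv2.connectedComponentsWithStats(m)
    for i in range(1,k):
        if 15<st[i,4]<4000 and 240<ce[i,0]<420 and 100<ce[i,1]<245:print(n,st[i].tolist(),ce[i].round(1))
E
```

```text
15.55 [ 0.5171 -0.2463  0.1317] [-3.141  0.    -0.278]
0.06452572055250409
[[323.9, 193.6], [324.4, 168.2], [324.1, 217.7]]
dark [299, 168, 11, 31, 60] [301.4 184.4]
dark [347, 182, 4, 20, 45] [348.7 191.4]
dark [321, 214, 7, 7, 40] [323.7 217. ]
bright [330, 157, 28, 58, 310] [348.  181.4]
bright [295, 161, 17, 19, 86] [302.2 169.3]
bright [312, 179, 26, 9, 125] [324.5 182.5]
```

```bash
python3 - <<'E'
from h import *
a,c=load("w12");_,c4=load("w4");g=cv2.cvtColor(a,cv2.COLOR_RGB2GRAY)
def dk(y0,y1,x0=310,x1=338):
    p=g[y0:y1,x0:x1].astype(float);t=(p.min()+np.median(p))/2;ys,xs=np.nonzero(p<t);return xs.mean()+x0,ys.mean()+y0,len(xs)
h1,h2=dk(160,178),dk(210,225);print(h1,h2)
print("h1",two(c,h1[:2],c4,(337,173.5)),"h2",two(c,h2[:2],c4,(310,214)))
A,B=onz(c,h1[:2],.034),onz(c,h2[:2],.034);M=(A+B)/2;print(M,np.degrees(np.arctan2(*(A-B)[1::-1])),np.linalg.norm(A-B),tool((M[0],M[1],.0095)))
print([int(v) for v in g[200,285:365]])
E
```

```text
(np.float64(323.75), np.float64(167.88888888888889), 72) (np.float64(323.2542372881356), np.float64(216.71186440677965), 59)
h1 (array([ 0.54004998, -0.25332987,  0.03684483]), np.float64(0.00048684362092483394)) h2 (array([ 0.49659299, -0.24065048,  0.03693229]), np.float64(0.0010659169235871465))
[ 0.5179472  -0.24678795  0.034     ] -16.37052210647176 0.04550066945858238 [  1.    0.4 122.3]
[68, 66, 64, 64, 65, 64, 66, 59, 66, 70, 89, 116, 135, 138, 132, 109, 66, 50, 62, 65, 66, 60, 66, 68, 82, 113, 132, 135, 135, 121, 91, 60, 49, 49, 51, 47, 50, 51, 53, 53, 46, 46, 44, 49, 42, 44, 57, 84, 121, 133, 139, 164, 194, 163, 124, 110, 110, 112, 110, 112, 99, 66, 29, 42, 109, 190, 228, 232, 227, 206, 153, 110, 106, 111, 111, 116, 115, 116, 112, 110]
```

Emit:
jog_arm --plan '[{"jaw": 0.058, "x": 0.001, "y": 0.002, "z": 0.035, "turn": 0}, {"jaw": 0.058, "x": 0, "y": 0, "z": 0.035, "turn": 0}, {"jaw": 0.058, "x": 0, "y": 0, "z": 0.025, "turn": 0}, {"jaw": 0.058, "x": 0, "y": 0, "z": 0.015, "turn": 0}, {"jaw": 0.058, "x": 0, "y": 0, "z": 0.008, "turn": 0}, {"jaw": 0.058, "x": 0, "y": 0, "z": 0.004, "turn": 0}, {"jaw": 0.058, "x": 0, "y": 0, "z": 0, "turn": 0}, {"jaw": 0.058, "x": 0, "y": 0, "z": 0, "turn": 0}]'

```text
t: 16.27
position: [0.5181, -0.2488, 0.0109]
tcp_rot: [3.141, -0.002, -0.28]
wrist_force: [-0.2, -0.5, 1.1]
grip_width: 0.0577
gripper_force: 0.0
```

Emit:
jog_arm --plan '[{"jaw": 0.032, "x": 0, "y": 0, "z": 0, "turn": 0}, {"jaw": 0.032, "x": 0, "y": 0, "z": 0, "turn": 0}, {"jaw": 0.032, "x": 0, "y": 0, "z": 0, "turn": 0}, {"jaw": 0.032, "x": 0, "y": 0, "z": 0, "turn": 0}, {"jaw": 0.032, "x": 0, "y": 0, "z": 0, "turn": 0}]' --force 60

```text
t: 16.68
position: [0.5182, -0.2489, 0.0114]
tcp_rot: [3.141, -0.002, -0.28]
wrist_force: [-1.1, 1.5, 5.4]
grip_width: 0.0374
gripper_force: 60.4
```

Emit:
jog_arm --plan '[{"jaw": 0.032, "x": 0, "y": 0, "z": -0.01, "turn": 0}, {"jaw": 0.032, "x": 0, "y": 0, "z": -0.025, "turn": 0}, {"jaw": 0.032, "x": 0, "y": 0, "z": -0.035, "turn": 0}, {"jaw": 0.032, "x": 0, "y": 0, "z": -0.035, "turn": 0}, {"jaw": 0.032, "x": -0.0177, "y": -0.0347, "z": 0, "turn": 0}, {"jaw": 0.032, "x": -0.0177, "y": -0.0347, "z": 0, "turn": 0}, {"jaw": 0.032, "x": -0.0177, "y": -0.0347, "z": 0, "turn": 0}, {"jaw": 0.032, "x": -0.0177, "y": -0.0347, "z": 0, "turn": 0}]'

```text
t: 17.35
position: [0.4872, -0.094, 0.1158]
tcp_rot: [3.142, -0.001, -0.281]
wrist_force: [0.7, -0.4, -2.3]
grip_width: 0.0375
gripper_force: 61.0
```

Emit:
jog_arm --plan '[{"jaw": 0.032, "x": -0.0177, "y": -0.0347, "z": 0, "turn": 0}, {"jaw": 0.032, "x": -0.0177, "y": -0.0347, "z": 0, "turn": 0}, {"jaw": 0.032, "x": -0.0177, "y": -0.0347, "z": 0, "turn": 0}, {"jaw": 0.032, "x": -0.0177, "y": -0.0347, "z": 0, "turn": 0}, {"jaw": 0.032, "x": -0.0177, "y": -0.0347, "z": 0, "turn": 0}, {"jaw": 0.032, "x": -0.0177, "y": -0.0347, "z": 0, "turn": 0}, {"jaw": 0.032, "x": -0.0177, "y": -0.0347, "z": 0, "turn": 0}, {"jaw": 0.032, "x": -0.0177, "y": -0.0347, "z": 0, "turn": 0}]'

```text
t: 18.02
position: [0.4281, 0.2122, 0.1159]
tcp_rot: [-3.141, -0.001, -0.281]
wrist_force: [1.1, -0.2, -2.6]
grip_width: 0.0376
gripper_force: 61.0
```

Emit:
jog_arm --plan '[{"jaw": 0.032, "x": -0.0177, "y": -0.0347, "z": 0, "turn": 0}, {"jaw": 0.032, "x": -0.0177, "y": -0.0347, "z": 0, "turn": 0}, {"jaw": 0.032, "x": 0, "y": 0, "z": 0, "turn": -6}, {"jaw": 0.032, "x": 0, "y": 0, "z": 0, "turn": -6}, {"jaw": 0.032, "x": 0, "y": 0, "z": 0, "turn": -6}, {"jaw": 0.032, "x": 0, "y": 0, "z": 0, "turn": 0}, {"jaw": 0.032, "x": 0, "y": 0, "z": 0, "turn": 0}]'

```text
t: 18.6
position: [0.414, 0.2869, 0.1154]
tcp_rot: [-3.141, -0.0, 0.031]
wrist_force: [0.1, 0.8, -2.0]
grip_width: 0.0379
gripper_force: 61.1
```

```bash
python3 - <<'E'
from h import *
a,c=snap("w13");kit(a,c);s=env.observe();print(s["grip_width"],tool((.414,.2864,.0074)))
g=cv2.cvtColor(a,cv2.COLOR_RGB2GRAY);z=s["position"][2]+.0066
print([int(v) for v in g[150:290:2,324]]);
P=np.array([*s["position"][:2],z+.016]);x=np.array([np.cos(.034),np.sin(.034),0])
print([proj(c,P+x*d).round(1).tolist() for d in(-.0228,0,.0228,.032)])
def dk(y0,y1,x0=310,x1=338):
    p=g[y0:y1,x0:x1].astype(float);t=(p.min()+np.median(p))/2;ys,xs=np.nonzero(p<t);return xs.mean()+x0,ys.mean()+y0,len(xs)
r=proj(c,P+x*.0228);y=int(r[1]);h=dk(y-12,y+12);print(h,onz(c,h[:2],z+.016))
E
```

```text
18.6 [0.414  0.2869 0.1154] [-3.141 -0.     0.031]
cut [535. 190.] c [421.9  92.5] size [30.8 43.2] ang 71.9 
cut [422. 181.] c [417.5 187.6] size [70.8 43. ] ang 1.7 
cut [325. 185.] c [423.6 286.3] size [57.9 52.6] ang 2.8 
cut [437.  76.] c [516.  194.4] size [50.9 41.2] ang 0.8 
cut [566.  74.] c [519.  92.] size [73.3 70.1] ang 2.1 
cut [324.  75.] c [512.7 289. ] size [74.4 74.7] ang 1.7 
0.037792596773455395 [-1.000e-01  5.000e-01  1.079e+02]
[65, 126, 149, 150, 152, 148, 150, 149, 142, 103, 98, 103, 102, 99, 87, 79, 81, 84, 77, 83, 81, 71, 60, 59, 62, 67, 100, 101, 100, 99, 70, 34, 33, 39, 31, 28, 25, 35, 71, 81, 77, 80, 88, 151, 159, 162, 153, 75, 77, 162, 179, 200, 203, 205, 209, 211, 157, 58, 55, 56, 58, 56, 55, 65, 148, 162, 161, 139, 82, 82]
[[324.3, 297.3], [324.2, 258.6], [324.2, 216.5], [324.2, 198.4]]
(np.float64(321.08717948717947), np.float64(218.05641025641026), 195) [0.43598682 0.28909294 0.13794034]
```

Emit:
jog_arm --plan '[{"jaw": 0.032, "x": 0.0012, "y": 0.0022, "z": 0.03, "turn": 0}, {"jaw": 0.032, "x": 0, "y": 0, "z": 0.03, "turn": 0}, {"jaw": 0.032, "x": 0, "y": 0, "z": 0.025, "turn": 0}, {"jaw": 0.032, "x": 0, "y": 0, "z": 0.012, "turn": 0}, {"jaw": 0.032, "x": 0, "y": 0, "z": 0.005, "turn": 0}, {"jaw": 0.032, "x": 0, "y": 0, "z": 0.004, "turn": 0}, {"jaw": 0.032, "x": 0, "y": 0, "z": 0, "turn": 0}, {"jaw": 0.032, "x": 0, "y": 0, "z": 0, "turn": 0}]'

```text
t: 19.32
position: [0.4159, 0.2849, 0.0098]
tcp_rot: [-3.141, -0.001, 0.033]
wrist_force: [0.7, -0.1, -2.6]
grip_width: 0.0379
gripper_force: 61.2
```

Emit:
jog_arm --plan '[{"jaw": 0.032, "x": 0, "y": 0, "z": 0.001, "turn": 0}, {"jaw": 0.032, "x": 0, "y": 0, "z": 0, "turn": 0}, {"jaw": 0.032, "x": 0, "y": 0, "z": 0, "turn": 0}]'

```text
t: 19.57
position: [0.4155, 0.2849, 0.0084]
tcp_rot: [-3.141, -0.001, 0.033]
wrist_force: [-0.5, -0.6, -1.9]
grip_width: 0.0377
gripper_force: 61.2
```

Emit:
jog_arm --plan '[{"jaw": 0.032, "x": 0, "y": 0, "z": 0.0006, "turn": 0}, {"jaw": 0.032, "x": 0, "y": 0, "z": 0, "turn": 0}]'

```text
t: 19.73
position: [0.4154, 0.2848, 0.0075]
tcp_rot: [-3.141, -0.0, 0.033]
wrist_force: [-0.3, 0.6, -1.0]
grip_width: 0.0377
gripper_force: 61.3
```

Emit:
jog_arm --plan '[{"jaw": 0.032, "x": 0, "y": 0, "z": 0.0006, "turn": 0}, {"jaw": 0.032, "x": 0, "y": 0, "z": 0, "turn": 0}]'

```text
t: 19.9
position: [0.4155, 0.2849, 0.0074]
tcp_rot: [-3.142, -0.0, 0.034]
wrist_force: [-3.2, -1.9, 6.7]
grip_width: 0.0378
gripper_force: 62.2
```

Emit:
jog_arm --plan '[{"jaw": 0.032, "x": 0, "y": 0, "z": 0.0006, "turn": 0}, {"jaw": 0.032, "x": 0, "y": 0, "z": 0, "turn": 0}]'

```text
t: 20.07
position: [0.4155, 0.2849, 0.0074]
tcp_rot: [-3.142, -0.001, 0.034]
wrist_force: [-5.7, -2.0, 14.0]
grip_width: 0.0376
gripper_force: 62.9
```

Emit:
jog_arm --plan '[{"jaw": 0.055, "x": 0, "y": 0, "z": -0.001, "turn": 0}, {"jaw": 0.055, "x": 0, "y": 0, "z": 0, "turn": 0}, {"jaw": 0.055, "x": 0, "y": 0, "z": 0, "turn": 0}, {"jaw": 0.055, "x": 0, "y": 0, "z": -0.015, "turn": 0}, {"jaw": 0.055, "x": 0, "y": 0, "z": -0.035, "turn": 0}, {"jaw": 0.055, "x": 0, "y": 0, "z": -0.035, "turn": 0}, {"jaw": 0.055, "x": 0, "y": 0, "z": -0.035, "turn": 0}, {"jaw": 0.085, "x": 0.006, "y": 0.0382, "z": -0.005, "turn": 0}]'

```text
t: 20.73
position: [0.4242, 0.2507, 0.1376]
tcp_rot: [-3.138, -0.009, 0.039]
wrist_force: [2.0, -0.6, 0.4]
grip_width: 0.0655
gripper_force: 0.0
```

Emit:
jog_arm --plan '[{"jaw": 0.085, "x": 0.006, "y": 0.0382, "z": 0, "turn": 0}, {"jaw": 0.085, "x": 0.006, "y": 0.0382, "z": 0, "turn": 0}, {"jaw": 0.085, "x": 0.006, "y": 0.0382, "z": 0, "turn": 0}, {"jaw": 0.085, "x": 0.006, "y": 0.0382, "z": 0, "turn": 0}, {"jaw": 0.085, "x": 0.006, "y": 0.0382, "z": 0, "turn": 0}, {"jaw": 0.085, "x": 0.006, "y": 0.0382, "z": 0, "turn": 0}, {"jaw": 0.085, "x": 0.006, "y": 0.0382, "z": 0, "turn": 0}, {"jaw": 0.085, "x": 0.006, "y": 0.0382, "z": 0, "turn": 0}]'

```text
t: 21.4
position: [0.4808, -0.059, 0.1321]
tcp_rot: [-3.142, -0.0, 0.033]
wrist_force: [0.6, 0.4, -0.5]
grip_width: 0.0851
gripper_force: 0.0
```

Emit:
jog_arm --plan '[{"jaw": 0.085, "x": 0.006, "y": 0.0382, "z": 0, "turn": 0}, {"jaw": 0.085, "x": 0.006, "y": 0.0382, "z": 0, "turn": 0}, {"jaw": 0.085, "x": 0.006, "y": 0.0382, "z": 0, "turn": 0}, {"jaw": 0.085, "x": 0.006, "y": 0.0382, "z": 0, "turn": 0}, {"jaw": 0.085, "x": 0.006, "y": 0.0382, "z": 0, "turn": 0}, {"jaw": 0.085, "x": 0, "y": 0, "z": 0, "turn": 0}, {"jaw": 0.085, "x": 0, "y": 0, "z": 0, "turn": 0}]'

```text
t: 21.98
position: [0.5169, -0.2483, 0.1314]
tcp_rot: [-3.141, 0.001, 0.031]
wrist_force: [0.1, 0.1, 0.2]
grip_width: 0.085
gripper_force: 0.0
```

```bash
python3 - <<'E'
from h import *
a,c=snap("w14");print(env.observe()["grip_width"])
g=cv2.medianBlur(cv2.cvtColor(a,cv2.COLOR_RGB2GRAY),3)
h=cv2.HoughCircles(g[100:270,220:420],cv2.HOUGH_GRADIENT,1,8,param1=120,param2=16,minRadius=12,maxRadius=42)
for x,y,r in (h[0][:8] if h is not None else []):
    p=(x+220,y+100);P=onz(c,p,.018);print(np.round(p,1),r,P.round(4),tool((*P[:2],-.006)))
print(295.2*.031/ (cv2.norm(onz(c,(324,190),.018)-ray(c,(324,190))[0])))
E
```

```text
21.98 [ 0.5169 -0.2483  0.1314] [-3.141e+00  1.000e-03  3.100e-02]
0.08528852717746276
[322.5 188.5] 20.2 [ 0.5182 -0.2477  0.018 ] [  1.4   1.  137.6]
[321.5 196.5] 23.0 [ 0.5103 -0.247   0.018 ] [ -6.5   0.  137.6]
[311.5 183.5] 20.2 [ 0.5228 -0.2372  0.018 ] [  6.3  -9.4 137.6]
[326.5 180.5] 23.5 [ 0.5261 -0.2513  0.018 ] [  9.2   4.8 137.6]
[314.5 191.5] 23.5 [ 0.5151 -0.2402  0.018 ] [ -1.5  -6.6 137.6]
[329.5 195.5] 22.4 [ 0.5115 -0.2546  0.018 ] [ -5.5   7.7 137.6]
[318.5 178.5] 21.2 [ 0.5278 -0.2437  0.018 ] [ 11.2  -2.7 137.6]
[315.5 170.5] 16.6 [ 0.5354 -0.2407  0.018 ] [ 18.8  -5.5 137.6]
32.585113615069154
```

```bash
python3 - <<'E'
from h import *
a,c=load("w14");_,c4=load("w4")
g=cv2.cvtColor(a,cv2.COLOR_RGB2GRAY);m=cv2.inRange(g,128,255);m[:145]=0;m[235:]=0;m[:,:275]=0;m[:,370:]=0
p=cv2.findNonZero(m);(x,y),r=cv2.minEnclosingCircle(p);print(x,y,r,len(p),cv2.boundingRect(p))
P=onz(c,(x,y),.018);print(P,tool((*P[:2],-.006)),two(c,(x,y),c4,(324.75,189)))
print([int(v) for v in g[188,280:366]]);print([int(v) for v in g[150:232,322]])
E
```

```text
322.0 169.5 50.88477325439453 1867 (275, 145, 95, 76)
[ 0.53652001 -0.24669468  0.018     ] [ 19.7   0.6 137.6] (array([ 0.55334356, -0.24216932,  0.13532744]), np.float64(0.013997997804533325))
[67, 63, 61, 66, 61, 65, 64, 64, 63, 64, 79, 112, 131, 132, 128, 106, 49, 19, 19, 16, 15, 32, 65, 120, 128, 125, 121, 110, 106, 106, 99, 99, 98, 100, 97, 100, 101, 103, 104, 112, 124, 128, 129, 126, 126, 125, 124, 127, 124, 123, 123, 114, 88, 84, 76, 74, 75, 68, 95, 167, 232, 243, 243, 232, 133, 44, 43, 41, 39, 51, 121, 212, 239, 243, 238, 208, 147, 121, 126, 123, 124, 127, 129, 125, 127, 125]
[126, 123, 127, 130, 124, 108, 119, 188, 232, 246, 248, 242, 174, 80, 28, 25, 29, 23, 49, 102, 153, 169, 161, 141, 108, 84, 78, 83, 79, 76, 79, 80, 74, 77, 77, 90, 117, 124, 129, 122, 113, 107, 105, 108, 108, 108, 108, 105, 101, 100, 97, 91, 92, 105, 151, 190, 219, 225, 213, 146, 69, 32, 33, 32, 48, 118, 201, 225, 224, 187, 133, 111, 104, 112, 106, 107, 103, 108, 102, 106, 104, 103]
```

Emit:
jog_arm --plan '[{"jaw": 0.08, "x": 0.0018, "y": 0.003, "z": 0.035, "turn": 0}, {"jaw": 0.08, "x": 0, "y": 0, "z": 0.035, "turn": 0}, {"jaw": 0.08, "x": 0, "y": 0, "z": 0.035, "turn": 0}, {"jaw": 0.08, "x": 0, "y": 0, "z": 0.018, "turn": 0}, {"jaw": 0.08, "x": 0, "y": 0, "z": 0.012, "turn": 0}, {"jaw": 0.08, "x": 0, "y": 0, "z": 0.006, "turn": 0}, {"jaw": 0.08, "x": 0, "y": 0, "z": 0, "turn": 0}, {"jaw": 0.08, "x": 0, "y": 0, "z": 0, "turn": 0}]'

```text
t: 22.7
position: [0.5197, -0.2499, -0.0077]
tcp_rot: [3.14, -0.001, 0.034]
wrist_force: [-0.6, 0.4, -0.0]
grip_width: 0.08
gripper_force: 0.0
```

Emit:
jog_arm --plan '[{"jaw": 0.056, "x": 0, "y": 0, "z": 0, "turn": 0}, {"jaw": 0.056, "x": 0, "y": 0, "z": 0, "turn": 0}, {"jaw": 0.056, "x": 0, "y": 0, "z": 0, "turn": 0}, {"jaw": 0.056, "x": 0, "y": 0, "z": 0, "turn": 0}]' --force 60

```text
t: 23.03
position: [0.5198, -0.2502, -0.0067]
tcp_rot: [3.14, -0.002, 0.034]
wrist_force: [-3.8, 2.5, 11.5]
grip_width: 0.0587
gripper_force: 61.6
```

Emit:
jog_arm --plan '[{"jaw": 0.056, "x": 0, "y": 0, "z": -0.01, "turn": 0}, {"jaw": 0.056, "x": 0, "y": 0, "z": -0.025, "turn": 0}, {"jaw": 0.056, "x": 0, "y": 0, "z": -0.035, "turn": 0}, {"jaw": 0.056, "x": 0, "y": 0, "z": -0.035, "turn": 0}, {"jaw": 0.056, "x": 0.0009, "y": -0.0384, "z": -0.01, "turn": 0}, {"jaw": 0.056, "x": 0.0009, "y": -0.0384, "z": 0, "turn": 0}, {"jaw": 0.056, "x": 0.0009, "y": -0.0384, "z": 0, "turn": 0}, {"jaw": 0.056, "x": 0.0009, "y": -0.0384, "z": 0, "turn": 0}]'

```text
t: 23.7
position: [0.5172, -0.0947, 0.1072]
tcp_rot: [3.141, -0.001, 0.033]
wrist_force: [0.4, -0.1, -1.2]
grip_width: 0.058
gripper_force: 64.8
```

Emit:
jog_arm --plan '[{"jaw": 0.056, "x": 0.0009, "y": -0.0384, "z": 0, "turn": 0}, {"jaw": 0.056, "x": 0.0009, "y": -0.0384, "z": 0, "turn": 0}, {"jaw": 0.056, "x": 0.0009, "y": -0.0384, "z": 0, "turn": 0}, {"jaw": 0.056, "x": 0.0009, "y": -0.0384, "z": 0, "turn": 0}, {"jaw": 0.056, "x": 0.0009, "y": -0.0384, "z": 0, "turn": 0}, {"jaw": 0.056, "x": 0.0009, "y": -0.0384, "z": 0, "turn": 0}, {"jaw": 0.056, "x": 0.0009, "y": -0.0384, "z": 0, "turn": 0}, {"jaw": 0.056, "x": 0.0009, "y": -0.0384, "z": 0, "turn": 0}]'

```text
t: 24.37
position: [0.5141, 0.213, 0.1071]
tcp_rot: [-3.141, -0.001, 0.034]
wrist_force: [1.6, -0.8, -1.6]
grip_width: 0.0583
gripper_force: 64.8
```

Emit:
jog_arm --plan '[{"jaw": 0.056, "x": 0.0009, "y": -0.0384, "z": 0, "turn": 0}, {"jaw": 0.056, "x": 0.0009, "y": -0.0384, "z": 0, "turn": 0}, {"jaw": 0.056, "x": 0, "y": 0, "z": 0, "turn": 0}, {"jaw": 0.056, "x": 0, "y": 0, "z": 0, "turn": 0}]'

```text
t: 24.7
position: [0.5131, 0.2895, 0.1066]
tcp_rot: [-3.141, -0.001, 0.037]
wrist_force: [-0.0, 0.1, -2.2]
grip_width: 0.0586
gripper_force: 64.9
```

```bash
python3 - <<'E'
from h import *
a,c=snap("w15");kit(a,c);s=env.observe();print(s["grip_width"],s["wrist_force"],tool((.5139,.2877,.0053)))
g=cv2.cvtColor(a,cv2.COLOR_RGB2GRAY);z=s["position"][2]+.0087+.016
P=s["position"]+np.array([-.0012,.0019,0]);P[2]=z;q=proj(c,P);print(q,[proj(c,P+np.array(d)) for d in((.031,0,0),(0,.031,0),(0,-.031,0))])
print([int(v) for v in g[int(q[1]),240:400:2]],[int(v) for v in g[170:330:2,int(q[0])]])
E
```

```text
24.7 [0.5131 0.2895 0.1066] [-3.141e+00 -1.000e-03  3.700e-02]
cut [429. 190.] c [519.3 194.8] size [37.4 51. ] ang 45.8 
cut [547. 196.] c [518.5  92. ] size [72.8 70.2] ang 2.0 
cut [324. 185.] c [524.6 288.6] size [74.2 49.9] ang 89.7 
0.0585544546298872 [ 0.68591169 -0.23556676 -2.36717724] [  0.5   0.4 101.2]
[322.93445395 262.3166464 ] [array([325.39981949, 203.61727057]), array([261.2706277 , 260.26953001]), array([384.37      , 264.35618435])]
[117, 117, 110, 115, 91, 30, 28, 16, 20, 30, 23, 29, 133, 167, 161, 81, 23, 25, 21, 27, 19, 45, 149, 157, 155, 149, 123, 102, 102, 67, 24, 38, 45, 43, 42, 44, 36, 61, 99, 116, 124, 122, 123, 120, 117, 110, 80, 46, 46, 42, 42, 41, 50, 98, 103, 107, 142, 160, 163, 160, 102, 31, 32, 20, 26, 22, 33, 137, 160, 154, 62, 21, 24, 29, 27, 25, 27, 62, 111, 112] [101, 101, 102, 104, 102, 97, 81, 80, 76, 77, 77, 81, 75, 76, 116, 125, 123, 125, 166, 195, 200, 198, 194, 96, 31, 26, 32, 30, 23, 86, 155, 161, 158, 131, 47, 41, 43, 49, 38, 41, 38, 41, 41, 43, 42, 75, 122, 92, 55, 59, 54, 85, 128, 122, 118, 115, 116, 117, 118, 117, 148, 160, 160, 162, 105, 26, 30, 20, 27, 85, 158, 163, 176, 197, 149, 108, 46, 44, 43, 124]
```

Emit:
jog_arm --plan '[{"jaw": 0.056, "x": 0.001, "y": 0.0003, "z": 0.03, "turn": 0}, {"jaw": 0.056, "x": 0, "y": 0, "z": 0.03, "turn": 0}, {"jaw": 0.056, "x": 0, "y": 0, "z": 0.02, "turn": 0}, {"jaw": 0.056, "x": 0, "y": 0, "z": 0.01, "turn": 0}, {"jaw": 0.056, "x": 0, "y": 0, "z": 0.005, "turn": 0}, {"jaw": 0.056, "x": 0, "y": 0, "z": 0.003, "turn": 0}, {"jaw": 0.056, "x": 0, "y": 0, "z": 0, "turn": 0}, {"jaw": 0.056, "x": 0, "y": 0, "z": 0, "turn": 0}]'

```text
t: 25.42
position: [0.5154, 0.2876, 0.0093]
tcp_rot: [-3.141, -0.002, 0.033]
wrist_force: [-0.0, -0.9, -1.7]
grip_width: 0.0581
gripper_force: 65.0
```

Emit:
jog_arm --plan '[{"jaw": 0.056, "x": 0, "y": 0, "z": 0.001, "turn": 0}, {"jaw": 0.056, "x": 0, "y": 0, "z": 0, "turn": 0}]'

```text
t: 25.58
position: [0.515, 0.2877, 0.0078]
tcp_rot: [-3.141, -0.001, 0.034]
wrist_force: [0.4, -0.1, -2.5]
grip_width: 0.0583
gripper_force: 65.0
```

Emit:
jog_arm --plan '[{"jaw": 0.056, "x": 0, "y": 0, "z": 0.001, "turn": 0}, {"jaw": 0.056, "x": 0, "y": 0, "z": 0, "turn": 0}]'

```text
t: 25.75
position: [0.5147, 0.2876, 0.0062]
tcp_rot: [-3.142, -0.0, 0.034]
wrist_force: [-0.3, -0.3, -2.0]
grip_width: 0.0585
gripper_force: 65.0
```

Emit:
jog_arm --plan '[{"jaw": 0.056, "x": 0, "y": 0, "z": 0.0007, "turn": 0}, {"jaw": 0.056, "x": 0, "y": 0, "z": 0, "turn": 0}]'

```text
t: 25.92
position: [0.5147, 0.2876, 0.0055]
tcp_rot: [-3.142, -0.0, 0.034]
wrist_force: [-0.7, -0.0, -0.6]
grip_width: 0.0581
gripper_force: 65.2
```

Emit:
jog_arm --plan '[{"jaw": 0.056, "x": 0, "y": 0, "z": 0.0006, "turn": 0}, {"jaw": 0.056, "x": 0, "y": 0, "z": 0, "turn": 0}]'

```text
t: 26.08
position: [0.5148, 0.2877, 0.0054]
tcp_rot: [-3.142, -0.0, 0.034]
wrist_force: [-2.3, -1.3, 4.9]
grip_width: 0.0584
gripper_force: 65.9
```

Emit:
jog_arm --plan '[{"jaw": 0.071, "x": 0, "y": 0, "z": -0.001, "turn": 0}, {"jaw": 0.071, "x": 0, "y": 0, "z": 0, "turn": 0}, {"jaw": 0.071, "x": 0, "y": 0, "z": 0, "turn": 0}, {"jaw": 0.071, "x": 0, "y": 0, "z": -0.015, "turn": 0}, {"jaw": 0.071, "x": 0, "y": 0, "z": -0.035, "turn": 0}, {"jaw": 0.071, "x": 0, "y": 0, "z": -0.035, "turn": 0}, {"jaw": 0.071, "x": 0, "y": 0, "z": -0.035, "turn": 0}, {"jaw": 0.08, "x": -0.0042, "y": 0.0381, "z": -0.005, "turn": 0}]'

```text
t: 26.75
position: [0.5142, 0.2535, 0.137]
tcp_rot: [-3.138, -0.011, 0.038]
wrist_force: [1.5, -0.1, 0.7]
grip_width: 0.0798
gripper_force: 0.0
```

Emit:
jog_arm --plan '[{"jaw": 0.08, "x": -0.0042, "y": 0.0381, "z": 0, "turn": 0}, {"jaw": 0.08, "x": -0.0042, "y": 0.0381, "z": 0, "turn": 0}, {"jaw": 0.08, "x": -0.0042, "y": 0.0381, "z": 0, "turn": 0}, {"jaw": 0.08, "x": -0.0042, "y": 0.0381, "z": 0, "turn": 0}, {"jaw": 0.08, "x": -0.0042, "y": 0.0381, "z": 0, "turn": 0}, {"jaw": 0.08, "x": -0.0042, "y": 0.0381, "z": 0, "turn": 0}, {"jaw": 0.08, "x": -0.0042, "y": 0.0381, "z": 0, "turn": 0}, {"jaw": 0.08, "x": -0.0042, "y": 0.0381, "z": 0, "turn": 0}]'

```text
t: 27.42
position: [0.4879, -0.0582, 0.131]
tcp_rot: [3.141, -0.0, 0.033]
wrist_force: [1.0, 0.4, 0.5]
grip_width: 0.0802
gripper_force: 0.0
```

Emit:
jog_arm --plan '[{"jaw": 0.08, "x": -0.0042, "y": 0.0381, "z": 0, "turn": 0}, {"jaw": 0.08, "x": -0.0042, "y": 0.0381, "z": 0, "turn": 0}, {"jaw": 0.08, "x": 0, "y": 0, "z": 0, "turn": -6.9}, {"jaw": 0.08, "x": 0, "y": 0, "z": 0, "turn": -6.9}, {"jaw": 0.08, "x": 0, "y": 0, "z": 0, "turn": -6.9}, {"jaw": 0.08, "x": 0, "y": 0, "z": 0, "turn": -6.9}, {"jaw": 0.08, "x": 0, "y": 0, "z": 0, "turn": 0}, {"jaw": 0.08, "x": 0, "y": 0, "z": 0, "turn": 0}]'

```text
t: 28.08
position: [0.4825, -0.1328, 0.1308]
tcp_rot: [3.142, -0.0, 0.512]
wrist_force: [-1.0, -0.4, -0.5]
grip_width: 0.0803
gripper_force: 0.0
```

```bash
python3 - <<'E'
from h import *
a,c=snap("w16");print(env.observe()["grip_width"])
P=(.4828,-.1325,.018);q=proj(c,P).astype(int);print(q)
g=cv2.cvtColor(a,cv2.COLOR_RGB2GRAY)
e=295.2*.03/.26
print([int(v) for v in g[q[1]+15,q[0]-45:q[0]+46]]);print([int(v) for v in g[q[1]-45:q[1]+46,q[0]+14]])
print([int(v) for v in g[q[1]-15,q[0]-45:q[0]+46]]);print([int(v) for v in g[q[1]-45:q[1]+46,q[0]-14]])
E
```

```text
28.08 [ 0.4825 -0.1328  0.1308] [ 3.142 -0.     0.512]
0.08018626514112093
[322 190]
[116, 119, 118, 120, 120, 116, 121, 117, 119, 118, 111, 85, 82, 167, 249, 252, 250, 250, 250, 250, 250, 250, 250, 250, 250, 251, 250, 250, 250, 250, 250, 250, 250, 251, 251, 250, 250, 250, 250, 250, 250, 250, 251, 251, 251, 251, 251, 251, 251, 251, 250, 250, 250, 250, 251, 251, 251, 250, 250, 251, 251, 251, 251, 250, 251, 251, 251, 251, 251, 251, 251, 252, 251, 251, 252, 248, 187, 127, 115, 115, 117, 117, 117, 115, 117, 116, 115, 115, 117, 116, 118]
[93, 89, 91, 90, 89, 87, 88, 87, 89, 85, 94, 111, 118, 146, 192, 211, 217, 213, 209, 206, 212, 215, 213, 220, 239, 249, 241, 237, 252, 254, 254, 254, 254, 254, 254, 254, 254, 254, 254, 254, 255, 255, 255, 255, 255, 255, 255, 255, 255, 255, 254, 254, 254, 254, 252, 250, 250, 251, 250, 250, 251, 249, 249, 250, 250, 250, 251, 251, 250, 249, 251, 251, 251, 252, 250, 196, 125, 112, 115, 117, 121, 120, 114, 118, 120, 121, 116, 118, 116, 119, 115]
[119, 121, 121, 121, 123, 119, 117, 120, 122, 120, 110, 88, 121, 210, 250, 251, 250, 251, 251, 251, 250, 251, 250, 251, 251, 251, 251, 251, 251, 251, 251, 252, 252, 253, 254, 254, 254, 254, 254, 254, 254, 254, 254, 254, 254, 254, 254, 254, 254, 254, 254, 254, 254, 253, 252, 254, 254, 254, 254, 254, 254, 254, 254, 254, 254, 254, 254, 254, 254, 254, 254, 254, 254, 254, 254, 254, 255, 232, 159, 136, 140, 138, 138, 136, 135, 138, 135, 134, 137, 136, 134]
[90, 84, 88, 89, 91, 85, 86, 88, 88, 90, 96, 117, 125, 152, 198, 214, 212, 213, 211, 211, 214, 216, 215, 230, 253, 254, 254, 254, 254, 252, 252, 251, 250, 251, 251, 253, 254, 254, 253, 252, 251, 250, 248, 245, 244, 248, 251, 249, 250, 252, 251, 251, 251, 250, 249, 249, 250, 251, 251, 251, 250, 248, 248, 249, 249, 249, 249, 249, 248, 249, 250, 250, 250, 250, 237, 169, 128, 118, 123, 120, 124, 118, 121, 119, 116, 117, 116, 116, 120, 118, 119]
```

Emit:
jog_arm --plan '[{"jaw": 0.08, "x": 0.001, "y": 0.0015, "z": 0.035, "turn": 0}, {"jaw": 0.08, "x": 0, "y": 0, "z": 0.035, "turn": 0}, {"jaw": 0.08, "x": 0, "y": 0, "z": 0.035, "turn": 0}, {"jaw": 0.08, "x": 0, "y": 0, "z": 0.018, "turn": 0}, {"jaw": 0.08, "x": 0, "y": 0, "z": 0.012, "turn": 0}, {"jaw": 0.08, "x": 0, "y": 0, "z": 0.005, "turn": 0}, {"jaw": 0.08, "x": 0, "y": 0, "z": 0, "turn": 0}, {"jaw": 0.08, "x": 0, "y": 0, "z": 0, "turn": 0}]'

```text
t: 28.8
position: [0.4845, -0.1338, -0.0086]
tcp_rot: [3.141, -0.0, 0.514]
wrist_force: [1.0, 0.0, -0.5]
grip_width: 0.0796
gripper_force: 0.0
```

Emit:
jog_arm --plan '[{"jaw": 0.054, "x": 0, "y": 0, "z": 0, "turn": 0}, {"jaw": 0.054, "x": 0, "y": 0, "z": 0, "turn": 0}, {"jaw": 0.054, "x": 0, "y": 0, "z": 0, "turn": 0}, {"jaw": 0.054, "x": 0, "y": 0, "z": 0, "turn": 0}, {"jaw": 0.054, "x": 0, "y": 0, "z": 0, "turn": 0}]' --force 60

```text
t: 29.22
position: [0.4847, -0.1339, -0.0077]
tcp_rot: [3.14, -0.001, 0.515]
wrist_force: [-2.9, 1.1, 9.2]
grip_width: 0.0581
gripper_force: 62.9
```

Emit:
jog_arm --plan '[{"jaw": 0.054, "x": 0, "y": 0, "z": -0.01, "turn": 0}, {"jaw": 0.054, "x": 0, "y": 0, "z": -0.025, "turn": 0}, {"jaw": 0.054, "x": 0, "y": 0, "z": -0.035, "turn": 0}, {"jaw": 0.054, "x": 0, "y": 0, "z": -0.035, "turn": 0}, {"jaw": 0.054, "x": 0.0235, "y": -0.03, "z": -0.01, "turn": 0}, {"jaw": 0.054, "x": 0.0235, "y": -0.03, "z": 0, "turn": 0}, {"jaw": 0.054, "x": 0.0235, "y": -0.03, "z": 0, "turn": 0}, {"jaw": 0.054, "x": 0.0235, "y": -0.03, "z": 0, "turn": 0}]'

```text
t: 29.88
position: [0.5069, 0.0187, 0.1071]
tcp_rot: [3.14, -0.001, 0.514]
wrist_force: [0.9, -0.8, -2.3]
grip_width: 0.058
gripper_force: 65.1
```

Emit:
jog_arm --plan '[{"jaw": 0.054, "x": 0.0235, "y": -0.03, "z": 0, "turn": 0}, {"jaw": 0.054, "x": 0.0235, "y": -0.03, "z": 0, "turn": 0}, {"jaw": 0.054, "x": 0, "y": 0, "z": 0, "turn": 6.9}, {"jaw": 0.054, "x": 0, "y": 0, "z": 0, "turn": 6.9}, {"jaw": 0.054, "x": 0, "y": 0, "z": 0, "turn": 6.9}, {"jaw": 0.054, "x": 0, "y": 0, "z": 0, "turn": 6.9}, {"jaw": 0.054, "x": 0, "y": 0, "z": 0, "turn": 0}, {"jaw": 0.054, "x": 0, "y": 0, "z": 0, "turn": 0}]'

```text
t: 30.55
position: [0.5182, 0.0925, 0.1064]
tcp_rot: [3.142, -0.001, 0.037]
wrist_force: [0.5, 0.9, -1.9]
grip_width: 0.0575
gripper_force: 65.1
```

```bash
python3 - <<'E'
from h import *
a,c=snap("w17");kit(a,c);s=env.observe();print(s["grip_width"],s["wrist_force"],tool((.519,.0925,.0043)))
g=cv2.cvtColor(a,cv2.COLOR_RGB2GRAY);z=s["position"][2]+.0097+.016
y=s["tcp_rot"][2];X=np.array([np.cos(y),np.sin(y),0]);Y=np.array([np.sin(y),-np.cos(y),0])
P=s["position"]-.0009*X-.0021*Y;P[2]=z;q=proj(c,P);print(P,q,[proj(c,P+d) for d in(.03*X,.03*Y,-.03*Y)])
r=int(q[1])-25;print(r,[int(v) for v in g[r,250:400:2]],[int(v) for v in g[170:250:2,int(q[0])]])
E
```

```text
30.55 [0.5182 0.0925 0.1064] [ 3.142e+00 -1.000e-03  3.700e-02]
cut [ 94. 197.] c [509.6 294.9] size [19.2 23.5] ang 79.3 
cut [217. 188.] c [519.5 187.5] size [50.7 37.5] ang 44.9 
cut [322. 176.] c [536.2  93.7] size [37.4 73.2] ang 1.3 
cut [113. 186.] c [516.5 280.4] size [75.5 49.7] ang 24.3 
0.05752068382547508 [-0.46708898 -0.12935172 -1.20978113] [  0.8  -0.  102. ]
[0.51719673 0.09453223 0.13203083] [319.96745768 263.27291316] [array([319.84289271, 206.21750419]), array([379.96409564, 263.27792731]), array([260.00391519, 263.26790178])]
238 [35, 33, 30, 34, 34, 146, 229, 226, 226, 227, 227, 227, 227, 209, 205, 193, 184, 189, 191, 187, 183, 187, 186, 185, 187, 188, 187, 187, 187, 189, 189, 188, 187, 191, 190, 189, 189, 189, 187, 189, 188, 189, 190, 185, 188, 187, 186, 190, 188, 188, 188, 188, 188, 191, 188, 192, 190, 190, 192, 227, 228, 228, 229, 228, 227, 230, 227, 196, 214, 214, 205, 212, 237, 237, 237] [103, 100, 101, 94, 96, 100, 86, 78, 82, 82, 77, 78, 74, 88, 136, 141, 144, 144, 157, 225, 227, 225, 227, 226, 225, 229, 229, 202, 190, 188, 187, 184, 187, 189, 190, 173, 61, 42, 39, 41]
```

Emit:
jog_arm --plan '[{"jaw": 0.054, "x": 0.0015, "y": 0.0017, "z": 0.03, "turn": 0}, {"jaw": 0.054, "x": 0, "y": 0, "z": 0.03, "turn": 0}, {"jaw": 0.054, "x": 0, "y": 0, "z": 0.02, "turn": 0}, {"jaw": 0.054, "x": 0, "y": 0, "z": 0.01, "turn": 0}, {"jaw": 0.054, "x": 0, "y": 0, "z": 0.005, "turn": 0}, {"jaw": 0.054, "x": 0, "y": 0, "z": 0.004, "turn": 0}, {"jaw": 0.054, "x": 0, "y": 0, "z": 0, "turn": 0}, {"jaw": 0.054, "x": 0, "y": 0, "z": 0, "turn": 0}]'

```text
t: 31.27
position: [0.5203, 0.0908, 0.0078]
tcp_rot: [3.141, -0.002, 0.034]
wrist_force: [0.5, 0.7, -1.7]
grip_width: 0.058
gripper_force: 65.1
```

Emit:
jog_arm --plan '[{"jaw": 0.054, "x": 0, "y": 0, "z": 0.001, "turn": 0}, {"jaw": 0.054, "x": 0, "y": 0, "z": 0, "turn": 0}]'

```text
t: 31.43
position: [0.5201, 0.0908, 0.0064]
tcp_rot: [3.142, -0.001, 0.034]
wrist_force: [-0.2, -0.1, -0.7]
grip_width: 0.058
gripper_force: 65.1
```

Emit:
jog_arm --plan '[{"jaw": 0.054, "x": 0, "y": 0, "z": 0.001, "turn": 0}, {"jaw": 0.054, "x": 0, "y": 0, "z": 0, "turn": 0}]'

```text
t: 31.6
position: [0.5198, 0.0908, 0.0049]
tcp_rot: [-3.142, -0.0, 0.034]
wrist_force: [0.1, -1.1, -0.9]
grip_width: 0.0575
gripper_force: 65.1
```

Emit:
jog_arm --plan '[{"jaw": 0.054, "x": 0, "y": 0, "z": 0.0006, "turn": 0}, {"jaw": 0.054, "x": 0, "y": 0, "z": 0, "turn": 0}]'

```text
t: 31.77
position: [0.5198, 0.0908, 0.0044]
tcp_rot: [3.142, -0.0, 0.034]
wrist_force: [-0.8, -1.1, 1.2]
grip_width: 0.0577
gripper_force: 65.4
```

Emit:
jog_arm --plan '[{"jaw": 0.054, "x": 0, "y": 0, "z": 0.0006, "turn": 0}, {"jaw": 0.054, "x": 0, "y": 0, "z": 0, "turn": 0}]'

```text
t: 31.93
position: [0.5198, 0.0908, 0.0043]
tcp_rot: [3.141, -0.0, 0.034]
wrist_force: [-4.3, 0.2, 8.3]
grip_width: 0.0578
gripper_force: 66.2
```

Emit:
jog_arm --plan '[{"jaw": 0.071, "x": 0, "y": 0, "z": -0.001, "turn": 0}, {"jaw": 0.071, "x": 0, "y": 0, "z": 0, "turn": 0}, {"jaw": 0.071, "x": 0, "y": 0, "z": 0, "turn": 0}, {"jaw": 0.071, "x": 0, "y": 0, "z": -0.015, "turn": 0}, {"jaw": 0.071, "x": 0, "y": 0, "z": -0.035, "turn": 0}, {"jaw": 0.071, "x": 0, "y": 0, "z": -0.035, "turn": 0}, {"jaw": 0.071, "x": -0.01, "y": -0.025, "z": -0.025, "turn": 0}, {"jaw": 0.071, "x": -0.01, "y": -0.025, "z": -0.025, "turn": 0}]'

```text
t: 32.6
position: [0.4981, 0.14, 0.1412]
tcp_rot: [-3.142, -0.001, 0.031]
wrist_force: [0.5, 0.4, -0.9]
grip_width: 0.071
gripper_force: 0.0
```

Emit:
jog_arm --plan '[{"jaw": 0.071, "x": -0.01, "y": -0.025, "z": -0.025, "turn": 0}, {"jaw": 0.071, "x": -0.01, "y": -0.025, "z": -0.02, "turn": 0}, {"jaw": 0.071, "x": 0, "y": 0, "z": 0, "turn": 0}, {"jaw": 0.071, "x": 0, "y": 0, "z": 0, "turn": 0}]'

```text
t: 32.93
position: [0.4763, 0.1902, 0.1852]
tcp_rot: [-3.142, -0.002, 0.036]
wrist_force: [-0.4, 0.2, -0.2]
grip_width: 0.0711
gripper_force: 0.0
```

```bash
python3 - <<'E'
from h import *
a,c=snap("w18");kit(a,c)
cv2.imwrite("pics/v18.png",cv2.resize(a[20:260,130:530],None,fx=2,fy=2,interpolation=cv2.INTER_CUBIC)[:,:,::-1])
E
```

```text
32.93 [0.4763 0.1902 0.1852] [-3.142e+00 -2.000e-03  3.600e-02]
cut [323. 220.] c [417.7 187.8] size [71.  45.4] ang 1.1 
cut [246. 217.] c [419.4 280.4] size [66.3 43.7] ang 42.1 
cut [232. 143.] c [511.6 291.7] size [24.2 27.3] ang 87.8 
cut [323. 142.] c [515.7 191.1] size [51.1 50.4] ang 46.6 
cut [404. 141.] c [518.8  93.4] size [72.8 71.9] ang 2.0 
cut [241. 138.] c [514.4 285.2] size [75.9 65.1] ang 24.3
```

View pics/v18.png

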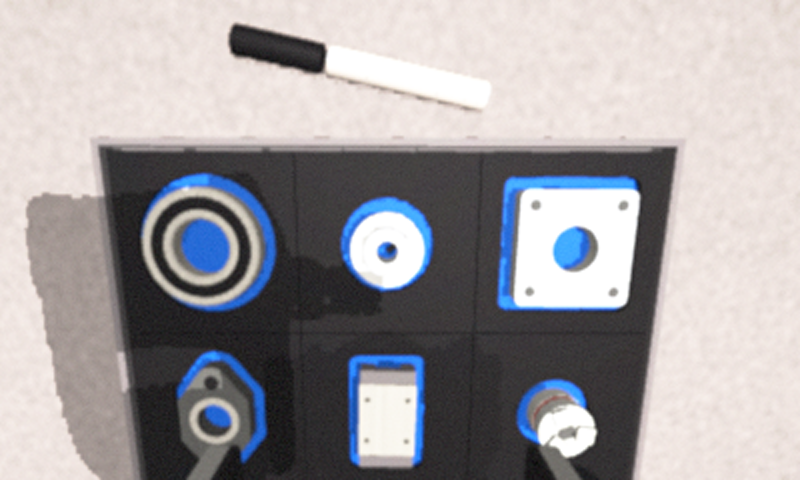

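All five parts lie flat in their own cut-outs: bearing (232,142), pulley (323,145), plate (419,143), flange (236,225) and carriage (323,228) in the wrist picture. Blue floor shows around each, and the gripper is clear.

```bash
python3 -c "
from workcell import env
print(env.job_done())"
```

```text
the job is handed in; nothing more can be done
None
```

The job is handed in at about 33 s: all five parts were set down by force contact, and the last wrist picture shows each lying flat in its own cut-out; one crop I viewed (960 x 400) was over the 800 x 600 limit.

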